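# Rack the wound cores behind a plunger-locked stop

## Robot

A 6-joint arm with a two-finger parallel gripper is mounted at the origin on a cart in front of the work surface, level with it; the furniture and walls round the work are solid. World frame = base frame: x ahead of the robot, y to its left, z up, the work surface at z = 0. Lengths are in m, angles in rad, forces in N, time in s.
With the tool pointing down it reaches from about 0.35 to 0.85 m from the base axis. Payload 8.1 kg.
Tool frame: the origin (TCP) lies on the centre line of the jaws, within the pads' length; the fingertips stand 14 mm ahead of it and the grasp point (between the pads) lies 5 mm behind it (finger_overhang is the z of the fingertips in the tool frame, in m); z points along the fingers, y is the line along which they close (so a half turn about z gives the same grasp; the last joint's range is limited). The gripper opens to 93 mm and grips with 3 to 60 N. Pads are 15 mm wide; open, the fingers measure 128 mm over their backs; the gripper's body (75 mm by 188 mm) begins 65 mm behind the grasp point.
Start: joints at [1.168, 0.13, 1.488, -0, 1.523, -0.085], TCP at [0.187, 0.57, 0.233] pointing down, gripper open.
Joint ranges: [-2.96, 2.96], [-0.89, 2.26], [0.02, 2.5], [-1.34, 4.48], [0, 2.73], [-2.66, 2.66]. Speed limits (rad/s): [2.39, 2.39, 2.79, 3.14, 3.14, 3.14].

## Interface

Orientations are given as a rotation vector (axis times angle).
In Python, from station import get_state, snapshot, calibration, sign_off, finger_overhang gives the robot as it stands.
- The arm moves only by the tool drive_tool, never from a script. Its argument "increments" is a list of rows, each an object with "hand": the opening, from -1 (shut) to 1 (fully open); "slide": the shift along the tool's x, y, z in mm, a list of three; "twist": the turn, a rotation vector about the tool's x, y, z in rad, a list of three. A call has exactly 5 rows; each row shifts and turns the commanded pose from where the row before left it, along the tool's axes as they then stand; what a row does not reach is not made up. A row lasts 1/10 s, in which the tool goes at most 50 mm and 8.59 degrees, less where a joint would pass 70% of its speed; a pose out of reach is approached as far as the arm can. A call is refused whole if a number of a shift passes 50 or a number of a turn 0.15, either way. A call with a gripper value outside its range is refused whole. The fingers move at their own pace and stop on an object; "squeeze" is the grip in N (left out, the last holds). Time passes only in rows, so rows that do not move let the fingers close, or fill a call up. It gives the time, the measured TCP pose, the force, the opening and the grip force at its end, in the units of the state.
- get_state(): the state, without advancing time (a new reading comes with each control period).
- snapshot(name): name is "side" or "top" or "wrist"; returns the picture (480x640x3 uint8, red, green, blue); there is no depth.
- calibration(name): a dict with "fov_y" (degrees; the focal length in pixels is half the picture's height over the tangent of half this angle, whatever the lens; pixels are square), "cx", "cy" (the principal point, pixels), "k1" (the pictures are not rectified: a ray, as slopes to the right and down, at radius r is drawn at 1 + k1 r^2 times it, then the intrinsics apply), "camera_from_world" (4x4, takes a point from world to camera coordinates); the wrist camera has in their place "T_tool_cam" (4x4, takes a point from camera to tool coordinates, whose origin is the TCP and whose axes are the flange's). Camera axes: x right, y down, z forward; pixel columns grow to the right and rows downward; lengths in m; the calibration is good to about 2 mm. A picture is of the moment at which its call begins: read the wrist's pose just before it. calibration takes no time and is no camera call.
- sign_off(): hands the job in; it is judged then, once.
The state is a dict: "time_s": time; "joint_pos": joint angles; "joint_velocities": joint speeds; "joint_torque": joint torques, N m; "tool_pos": TCP position; "tool_rot": TCP orientation; "contact_force": force on the tool from outside, world axes, zero at the start; "moment": the same for the moment, N m; "gripper_width": finger opening in m; "gripper_force": force on a finger pad.
Only numpy, scipy, OpenCV 4.12 (cv2) and the standard library are available. Lean on these libraries where they do the work, as an engineer would, in place of code of your own. Each camera call takes 0.05 s, during which the arm holds its last target. There are 200 camera calls.

## Task

Make the loose wound cores ready in the rack: pull the rack's spring plunger up and turn it so that it stays out by itself, slide the stop back, and stand every loose core upright, tail up, in the lane between the fixed wall and the stop, righting any that have fallen over. Then close the stop up to the row and let the plunger back in, so that its pin locks the stop in the hole that fits the number of cores with no room to spare for another; leave the other things on the tables where they are.

Things in the scene. Friction and masses are not known exactly. Their poses are not given: they have to be found in the camera images.
- lane (a point): The rack, fixed on the grey table: a plate whose top (the deck) is 20 mm above the table, with a lane for one row of cores, 39 mm wide between rails 18 mm high. This point: deck level, middle of the lane, at the face of the fixed end wall (47 mm wide, 45 high). x runs along the lane from wall to stop, y across it, away from the plunger, z up. The plate spans x -15 to 212, y -57 to 28 mm.
- stop_face (a point): The sliding stop: a steel plate 8 mm thick, 45 mm high across the lane, facing the fixed wall. This point is the middle of the face that meets the cores, 22 mm above the deck; axes as the lane's. A flat index bar with holes (y -47 to -33 mm, top 9 mm above the deck) is part of it and slides under the plunger.
- stop_tab (a point): The stop's grip: an upright black tab, 12 mm along the lane, 26 mm across it, top 58 mm above the deck. This point is in its middle, 12 mm below its top, 50 mm behind the stop's face. Pinch it along the lane and push or pull; the stop needs about 2 N and stays where it is left.
- stop_carriage (a joint): Slide of the stop along lane x in m; its face is 0.034 + this from the fixed wall. 0 at the start (rack empty and closed). The bar has pin holes at 0, 0.034, 0.068 and 0.102, for 1, 2, 3 and 4 cores (34 mm each), each with 1.5 mm play either way; range -0.0015 to 0.116.
- t_handle (a point): The spring plunger's black T-handle, at lane x 174, y -40 mm: a bar 44 mm long, 12 wide, 12 high on a 9 mm stem, over a slotted square steel head 26 mm wide whose top is 61 mm above the table. This point is the middle of the bar (91 mm above the table when locked); x along the bar, z up along the plunger.
- plunger (a joint): Lift of the plunger in m. 0: its pin is 5.5 mm deep in a bar hole and locks the stop. A spring pushes it down, 4 N at 0, 9 N at 0.011. About 0.0055: pin sits on the bar between holes (drops in when the stop moves to a hole). About 0.011: cross-pin rests on the head. Lifts to 0.020; turns freely when lifted 0.013 or more.
- tee (a joint): Turn of the T-handle in rad, anticlockwise from above. At 0 (end stop) the cross-pin is over the slot and the plunger can go down; at 1.2 (end stop 1.22) it lies in the rest notch, behind a 1.4 mm lip at about 0.8, and the plunger stays out. It cannot turn while the plunger is down.
- core_a_mid (a point): A loose wound core: a tan paper-wrapped cylinder 32 mm across and 55 mm tall, with a brown stub and a thin copper tail (not solid) reaching 81 mm at one end, its top; 50 g, smooth (friction about 0.45): pushed low, it slides rather than tips. Stands at the start; absent in some starts (then None). This point is its centre, 27.5 mm above its underside; its z axis runs from the underside to the tail end.
- core_b_mid (a point): A loose wound core: a tan paper-wrapped cylinder 32 mm across and 55 mm tall, with a brown stub and a thin copper tail (not solid) reaching 81 mm at one end, its top; 50 g, smooth (friction about 0.45): pushed low, it slides rather than tips. Stands at the start; absent in some starts (then None). This point is its centre, 27.5 mm above its underside; its z axis runs from the underside to the tail end.
- core_c_mid (a point): A loose wound core: a tan paper-wrapped cylinder 32 mm across and 55 mm tall, with a brown stub and a thin copper tail (not solid) reaching 81 mm at one end, its top; 50 g, smooth (friction about 0.45): pushed low, it slides rather than tips. Stands at the start; absent in some starts (then None). This point is its centre, 27.5 mm above its underside; its z axis runs from the underside to the tail end.
- core_d_mid (a point): A loose wound core: a tan paper-wrapped cylinder 32 mm across and 55 mm tall, with a brown stub and a thin copper tail (not solid) reaching 81 mm at one end, its top; 50 g, smooth (friction about 0.45): pushed low, it slides rather than tips. Lies on its side on the grey table at the start; always there. This point is its centre, 27.5 mm above its underside; its z axis runs from the underside to the tail end.
- drawer_unit: Fixed obstacle: a blue drawer cabinet on the brown bench, 130 mm deep (x), 225 mm wide (y), 165 mm high. Origin at the centre of its underside.
- crate_corner (a point): Fixed obstacle: the corner, nearest to the rack, of the rim (85 mm high) of a big green crate full of finished cores, which stay there. The crate extends from here along its +x and -y axes. On the grey table's near edge lies a wooden batten, 12 mm high; beyond it is a gap of 50 mm to the brown bench.
- black_dish: Fixed obstacle: a round black dish, 110 mm across, 33 mm high. Origin at the centre of its underside.
- flux_tin: Bystander, not to be moved: red-lidded round tin, 59 mm across and 23 high. Origin at the centre of its underside.
Not all that is in view belongs to the job. Leave any turquoise look-alike of the part that bears core_b_mid alone.

How it is judged:
On the way, in this order (a step that is already met when the one before it is completed fails the run):
1. the plunger is pulled out and turned so that it rests on its head by itself, pin out of the bar, let go (value of joint plunger above 0.0085 m and value of joint tee above 1 rad and contact force between the fingers and tee below 0.05 N), for 0.3 s.
2. every loose core stands upright, tail up, on the deck between the fixed wall and the stop, with the pin still out (value of joint plunger above 0.0085 m and x of each of core_a_mid, core_b_mid, core_c_mid, core_d_mid in the frame of lane above 0.012 m and x of each of core_a_mid, core_b_mid, core_c_mid, core_d_mid in the frame of stop_face below -0.012 m and y of core_a_mid in the frame of lane between -0.007 and 0.007 m and z of core_a_mid in the frame of lane between 0.023 and 0.032 m and angle between each of core_a_mid, core_b_mid, core_c_mid, core_d_mid's own z axis and vertical below 0.1 rad and y of core_b_mid in the frame of lane between -0.007 and 0.007 m and z of core_b_mid in the frame of lane between 0.023 and 0.032 m and y of core_c_mid in the frame of lane between -0.007 and 0.007 m and z of core_c_mid in the frame of lane between 0.023 and 0.032 m and y of core_d_mid in the frame of lane between -0.007 and 0.007 m and z of core_d_mid in the frame of lane between 0.023 and 0.032 m and contact force between the fingers and core_a below 0.05 N and contact force between the fingers and core_b below 0.05 N and contact force between the fingers and core_c below 0.05 N and contact force between the fingers and core_d below 0.05 N), for 0.3 s.
3. the stop is closed up to the row and the plunger's pin is fully down in the hole for that number of cores (value of joint plunger below 0.0015 m and value of joint tee below 0.15 rad and contact force between the fingers and tee below 0.05 N and x of each of core_a_mid, core_b_mid, core_c_mid, core_d_mid in the frame of lane above 0.012 m and x of each of core_a_mid, core_b_mid, core_c_mid, core_d_mid in the frame of stop_face below -0.012 m and y of core_a_mid in the frame of lane between -0.007 and 0.007 m and z of core_a_mid in the frame of lane between 0.023 and 0.032 m and angle between each of core_a_mid, core_b_mid, core_c_mid, core_d_mid's own z axis and vertical below 0.1 rad and y of core_b_mid in the frame of lane between -0.007 and 0.007 m and z of core_b_mid in the frame of lane between 0.023 and 0.032 m and y of core_c_mid in the frame of lane between -0.007 and 0.007 m and z of core_c_mid in the frame of lane between 0.023 and 0.032 m and y of core_d_mid in the frame of lane between -0.007 and 0.007 m and z of core_d_mid in the frame of lane between 0.023 and 0.032 m and x of any of core_a_mid, core_b_mid, core_c_mid, core_d_mid in the frame of lane below 0.0247 m and x of any of core_a_mid, core_b_mid, core_c_mid, core_d_mid in the frame of stop_face above -0.0247 m and (horizontal distance between core_a_mid and core_b_mid below 0.0409 m or horizontal distance between core_a_mid and core_c_mid below 0.0409 m or horizontal distance between core_a_mid and core_d_mid below 0.0409 m) and (horizontal distance between core_b_mid and core_a_mid below 0.0409 m or horizontal distance between core_b_mid and core_c_mid below 0.0409 m or horizontal distance between core_b_mid and core_d_mid below 0.0409 m) and (horizontal distance between core_c_mid and core_a_mid below 0.0409 m or horizontal distance between core_c_mid and core_b_mid below 0.0409 m or horizontal distance between core_c_mid and core_d_mid below 0.0409 m) and (horizontal distance between core_d_mid and core_a_mid below 0.0409 m or horizontal distance between core_d_mid and core_b_mid below 0.0409 m or horizontal distance between core_d_mid and core_c_mid below 0.0409 m)), for 0.3 s.
At the end, for the whole second after the job is handed in: Every loose core stands upright (within 0.1 rad, tail up) on the deck in the lane, at rest and released; the pin is fully down in a bar hole (lift under 1.5 mm, T-handle turned back); no gap over 8.5 mm between wall, cores and stop, so the hole is the one for that count (all of step 3 and contact force between the fingers and core_a below 0.05 N and contact force between the fingers and core_b below 0.05 N and contact force between the fingers and core_c below 0.05 N and contact force between the fingers and core_d below 0.05 N and contact force between the fingers and stop_carriage below 0.05 N and linear speed of each of core_a, core_b, core_c, core_d below 0.02 m/s); the robot touches nothing.
It fails at once if the red-lidded round tin is pushed away or knocked over (distance of flux_tin from where it was at the start of the episode above 0.03 m or angle between flux_tin's own z axis and vertical above 0.3 rad).
Of core_a, core_b, core_c only 1 to 3 are there at a start; the rules pass over those that are not, and their reading is None.
At some moment in a run one of core_a, core_b, core_c may be knocked a few centimetres aside while the robot is not near it.
Once in a run the grip may slacken for a moment while it holds something.
It also fails if it takes over 210 s, if anything falls off the work surface, if the arm or the gripper's body presses on something with over 40 N, if the wrist force passes 120 N, or if a joint passes its speed limit or range.

## Working session

There is one attempt and no reset: what is moved stays moved. The work goes in short steps, Python scripts to look and compute and a tool call to move; the robot and the scene stay as the last step left them, time stands still between calls to the robot, and variables do not carry over. Pictures are saved under pics/ and viewed, at most 14 in all, crops included, and the job is handed in when it is done.

Besides the shell and the picture viewer there is one more tool, called after "Call:" as name(argument=value, ...) on one line, values as JSON. drive_tool: Moves the arm, as the interface text tells. Its arguments: {"type":"object","properties":{"increments":{"type":"array"},"squeeze":{"type":"number"}},"required":["increments"]}

```bash
mkdir -p pics; ls; cat > h.py <<'E'
import numpy as np, cv2
from scipy.spatial.transform import Rotation as R
from station import get_state, snapshot, calibration, sign_off, finger_overhang
def cam(name, st=None):
    c=calibration(name); f=240/np.tan(np.radians(c["fov_y"])/2)
    if name=="wrist":
        st=st or get_state(); T=np.eye(4); T[:3,:3]=R.from_rotvec(st["tool_rot"]).as_matrix(); T[:3,3]=st["tool_pos"]
        M=np.linalg.inv(T@np.array(c["T_tool_cam"]))
    else: M=np.array(c["camera_from_world"])
    return dict(f=f,cx=c["cx"],cy=c["cy"],k=c["k1"],M=M)
def ray(c,u,v):
    d=np.array([(u-c["cx"])/c["f"],(v-c["cy"])/c["f"]]); s=d.copy()
    for _ in range(20): s=d/(1+c["k"]*(s@s))
    W=np.linalg.inv(c["M"]); return W[:3,3], W[:3,:3]@np.array([s[0],s[1],1])
def onz(c,u,v,z):
    o,d=ray(c,u,v); return o+d*(z-o[2])/d[2]
def proj(c,p):
    q=c["M"]@np.append(p,1); s=q[:2]/q[2]; s=s*(1+c["k"]*(s@s)); return s*c["f"]+[c["cx"],c["cy"]]
def shot(name,fn=None):
    st=get_state(); im=snapshot(name)[:,:,::-1].copy()
    if fn: cv2.imwrite("pics/"+fn,im)
    return im,cam(name,st)
E
python3 - <<'E'
from h import *
for n in("side","top","wrist"):
    im,c=shot(n,n+"0.png"); W=np.linalg.inv(c["M"]); print(n,c["f"],c["cx"],c["cy"],c["k"],W.round(3).tolist())
print(get_state(),finger_overhang)
E
```

```text
pics
side 452.0454072602456 324.3197389110117 237.15042625256183 -0.06417848401273425 [[-0.865, -0.207, 0.458, -0.034], [-0.503, 0.369, -0.782, 1.036], [-0.007, -0.906, -0.422, 0.581], [0.0, 0.0, 0.0, 1.0]]
top 612.5478178458148 320.0644089187449 236.8131761633664 -0.008739946284572739 [[-0.009, -0.982, 0.19, 0.199], [-1.0, 0.013, 0.018, 0.076], [-0.02, -0.189, -0.982, 1.683], [0.0, 0.0, 0.0, 1.0]]
wrist 334.85284573122914 324.2630607338359 243.42222276011663 -0.050205610645253446 [[0.313, 0.912, 0.266, 0.113], [0.95, -0.3, -0.088, 0.593], [-0.001, 0.28, -0.96, 0.383], [0.0, 0.0, 0.0, 1.0]]
{'time_s': 0.15, 'joint_pos': array([ 1.16761412e+00,  1.30975286e-01,  1.48899447e+00,  8.30379291e-06,
        1.52301242e+00, -8.54065909e-02]), 'joint_velocities': array([ 0.0008314 , -0.00232547, -0.00282515, -0.00098911, -0.00062048,
       -0.00259241]), 'joint_torque': array([ 8.67880262e-04, -5.60470533e+01, -4.92338026e+01,  7.68897682e-02,
        3.03649460e-02, -3.45002456e-05]), 'tool_pos': array([0.18729211, 0.56959093, 0.23185486]), 'tool_rot': array([-4.97009231e-01, -3.10168013e+00,  2.11446687e-03]), 'contact_force': array([ 0.18006502, -0.55372547, -0.28826359]), 'moment': array([-0.00263986,  0.03633296, -0.00918923]), 'gripper_force': 0.0, 'gripper_width': 0.09305832434883919} 0.014
```

View pics/top0.png

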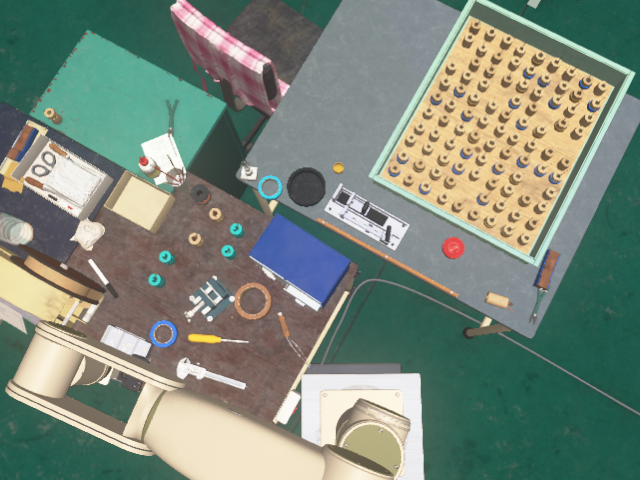

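View pics/side0.png

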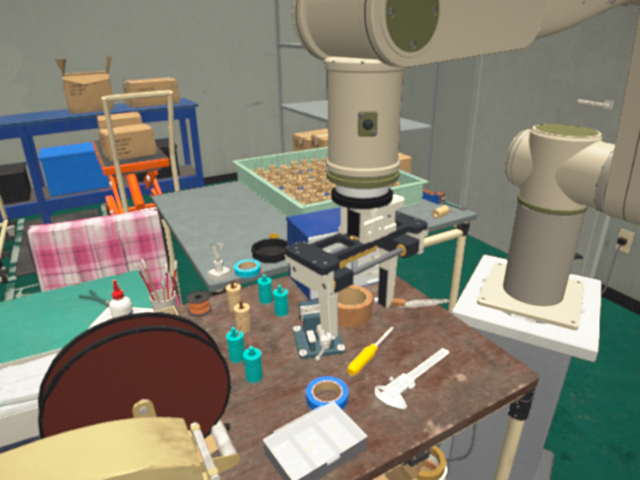

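Top view: two tan standing cores at (215,214) and (195,239) on the brown bench, and a lying core at (498,300). The turquoise look-alikes are at (236,228), (228,251), (166,257) and (156,280). Other tan things are at (339,168) and (53,115). I'll enlarge to confirm.

```bash
python3 - <<'E'
from h import *
im=cv2.imread("pics/top0.png"); c=cam("top")
a=cv2.resize(im[150:270,310:470],(800,600),interpolation=cv2.INTER_CUBIC)
cv2.imwrite("pics/rack.png",a)
b=cv2.resize(im[180:270,140:260],(400,300),interpolation=cv2.INTER_CUBIC)
d=cv2.resize(im[255:345,440:560],(400,300),interpolation=cv2.INTER_CUBIC)
e=cv2.resize(im[90:150,30:110],(400,300),interpolation=cv2.INTER_CUBIC)
f=cv2.resize(im[140:200,310:390],(400,300),interpolation=cv2.INTER_CUBIC)
cv2.imwrite("pics/cores.png",np.vstack([np.hstack([b,d]),np.hstack([e,f])]))
for n,u,v,z in[("c1",215,214,.055),("c2",195,239,.055),("lying",498,300,.016),("tin",454,247,.023),("dish",306,187,.03),("crate",372,177,.085),("green",53,115,.05),("or",339,168,.02)]: print(n,onz(c,u,v,z).round(3))
E
```

```text
c1 [0.581 0.392 0.055]
c2 [0.512 0.445 0.055]
lying [ 0.34  -0.374  0.016]
tin [ 0.486 -0.261  0.023]
dish [0.66  0.144 0.03 ]
crate [ 0.67  -0.037  0.085]
green [0.879 0.865 0.05 ]
or [0.717 0.05  0.02 ]
```

View pics/rack.png

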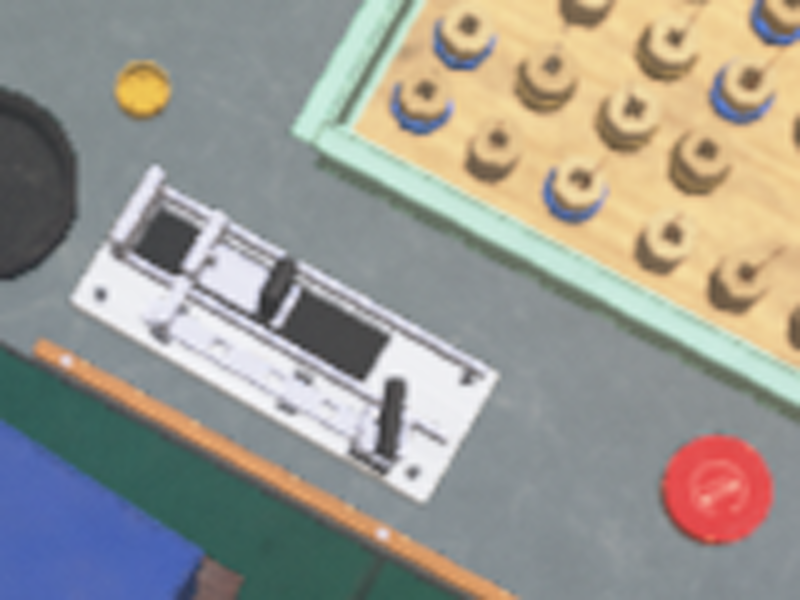

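View pics/cores.png

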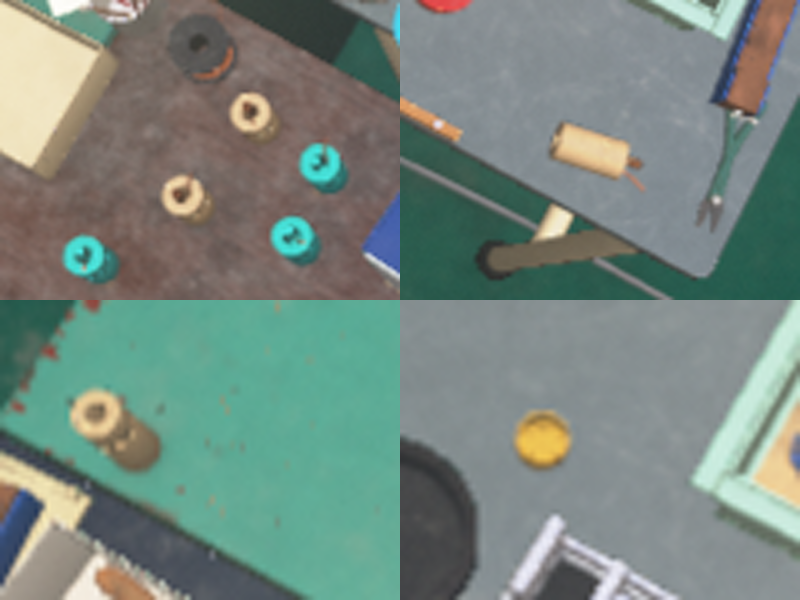

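```bash
cat >> h.py <<'E'
def rackfit(pts,c):
    P=np.array([onz(c,*uv,z)[:2] for uv,z,_ in pts]); Q=np.array([q for *_,q in pts])/1000.
    a=Q-Q.mean(0); b=P-P.mean(0); th=np.arctan2((a[:,0]*b[:,1]-a[:,1]*b[:,0]).sum(),(a*b).sum())
    Rm=np.array([[np.cos(th),-np.sin(th)],[np.sin(th),np.cos(th)]]); t=P.mean(0)-Rm@Q.mean(0)
    return th,t,(P-(Q@Rm.T+t))
def lane2w(th,t,x,y): return t+np.array([[np.cos(th),-np.sin(th)],[np.sin(th),np.cos(th)]])@np.array([x,y])/1000
E
python3 - <<'E'
from h import *
c=cam("top"); k=lambda u,v:(310+u/5,150+v/5)
pts=[(k(72,298),.02,(-15,-57)),(k(425,502),.02,(212,-57)),(k(497,375),.02,(212,28)),(k(391,418),.097,(174,-40)),(k(278,288),.078,(84,0))]
th,t,e=rackfit(pts,c); print(th,t,(e*1000).round(1))
for n,x,y in[("T",174,-40),("tab",84,0)]: print(n,lane2w(th,t,x,y))
E
```

```text
-2.1177474681713964 [0.63584382 0.05238693] [[ 2.1 -1.8]
 [ 2.3 -0.7]
 [ 0.5  1.4]
 [ 0.1  0.2]
 [-5.   0.9]]
T [ 0.51118436 -0.07542551]
tab [ 0.59215663 -0.01935866]
```

View pics/wrist0.png

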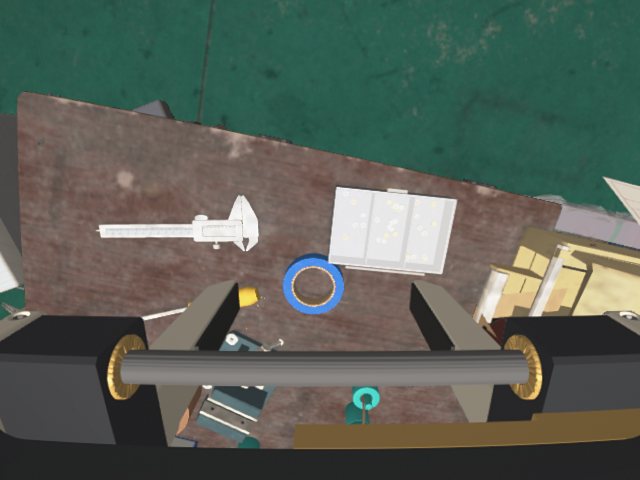

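Wrist view shows only tools and one turquoise part at (366,398). No further tan core is hidden under the arm, so the job has three cores: the tan ones at (215,214) and (195,239), and the lying one at (498,300). The thing at (53,115) is on the far green cabinet, beyond reach at 1.23 m, so it isn't part of the job. Next I'll move to the T-handle.

Call:
drive_tool(increments=[{"hand": 1,"slide": [-25.4,-25.6,-1.5],"twist": [0,0,0]},{"hand": 1,"slide": [-25.4,-25.6,-1.5],"twist": [0,0,0]},{"hand": 1,"slide": [-25.4,-25.6,-1.5],"twist": [0,0,0]},{"hand": 1,"slide": [-25.4,-25.6,-1.5],"twist": [0,0,0]},{"hand": 1,"slide": [-25.4,-25.6,-1.5],"twist": [0,0,0]}])

```text
time_s: 0.65
tool_pos: [0.2684, 0.4073, 0.2399]
tool_rot: [-0.497, -3.102, 0.001]
contact_force: [0.8, 0.8, 0.9]
gripper_width: 0.093
gripper_force: 0.0
```

Call:
drive_tool(increments=[{"hand": 1,"slide": [-25.4,-25.6,-1.5],"twist": [0,0,0]},{"hand": 1,"slide": [-25.4,-25.6,-1.5],"twist": [0,0,0]},{"hand": 1,"slide": [-25.4,-25.6,-1.5],"twist": [0,0,0]},{"hand": 1,"slide": [-25.4,-25.6,-1.5],"twist": [0,0,0]},{"hand": 1,"slide": [-25.4,-25.6,-1.5],"twist": [0,0,0]}])

```text
time_s: 1.15
tool_pos: [0.349, 0.246, 0.2475]
tool_rot: [0.497, 3.102, -0.0]
contact_force: [-0.1, 0.6, 0.7]
gripper_width: 0.0931
gripper_force: 0.0
```

Call:
drive_tool(increments=[{"hand": 1,"slide": [-25.4,-25.6,-1.5],"twist": [0,0,0]},{"hand": 1,"slide": [-25.4,-25.6,-1.5],"twist": [0,0,0]},{"hand": 1,"slide": [-25.4,-25.6,-1.5],"twist": [0,0,0]},{"hand": 1,"slide": [-25.4,-25.6,-1.5],"twist": [0,0,0]},{"hand": 1,"slide": [-25.4,-25.6,-1.5],"twist": [0,0,0]}])

```text
time_s: 1.65
tool_pos: [0.4297, 0.0847, 0.2551]
tool_rot: [0.497, 3.102, 0.0]
contact_force: [-0.2, 0.3, 0.1]
gripper_width: 0.0931
gripper_force: 0.0
```

Call:
drive_tool(increments=[{"hand": 1,"slide": [-25.4,-25.6,-1.5],"twist": [0,0,0]},{"hand": 1,"slide": [-25.4,-25.6,-1.5],"twist": [0,0,0]},{"hand": 1,"slide": [-25.4,-25.6,-1.5],"twist": [0,0,0]},{"hand": 1,"slide": [-25.4,-25.6,-1.5],"twist": [0,0,0]},{"hand": 1,"slide": [-25.4,-25.6,-1.5],"twist": [0,0,0]}])

```text
time_s: 2.15
tool_pos: [0.5104, -0.0766, 0.2624]
tool_rot: [-0.497, -3.102, -0.0]
contact_force: [-0.4, 0.6, 0.2]
gripper_width: 0.0933
gripper_force: 0.0
```

Call:
drive_tool(increments=[{"hand": 1,"slide": [0,0,0],"twist": [0,0,0.148]},{"hand": 1,"slide": [0,0,0],"twist": [0,0,0.148]},{"hand": 1,"slide": [0,0,0],"twist": [0,0,0.148]},{"hand": 1,"slide": [0,0,0],"twist": [0,0,0.148]},{"hand": 1,"slide": [0,0,0],"twist": [0,0,0.148]}])

```text
time_s: 2.65
tool_pos: [0.5098, -0.0752, 0.2622]
tool_rot: [-1.593, -2.707, 0.0]
contact_force: [0.6, 0.2, -0.0]
gripper_width: 0.0927
gripper_force: 0.0
```

Call:
drive_tool(increments=[{"hand": 1,"slide": [0,0,0],"twist": [0,0,0.148]},{"hand": 1,"slide": [0,0,0],"twist": [0,0,0.148]},{"hand": 1,"slide": [0,0,0],"twist": [0,0,0.148]},{"hand": 1,"slide": [0,0,0],"twist": [0,0,0.148]},{"hand": 1,"slide": [0,0,0],"twist": [0,0,0.148]}])

```text
time_s: 3.15
tool_pos: [0.5098, -0.0751, 0.2623]
tool_rot: [-2.464, -1.948, 0.001]
contact_force: [-0.5, -0.1, -0.4]
gripper_width: 0.0927
gripper_force: 0.0
```

Call:
drive_tool(increments=[{"hand": 1,"slide": [0,0,0],"twist": [0,0,0.148]},{"hand": 1,"slide": [0,0,0],"twist": [0,0,0.148]},{"hand": 1,"slide": [0,0,0],"twist": [0,0,0.148]},{"hand": 1,"slide": [0,0,0],"twist": [0,0,0.148]},{"hand": 1,"slide": [0,0,0],"twist": [0,0,0.148]}])

```text
time_s: 3.65
tool_pos: [0.5098, -0.0751, 0.2623]
tool_rot: [-3.002, -0.925, 0.001]
contact_force: [0.5, -0.1, -0.5]
gripper_width: 0.0928
gripper_force: 0.0
```

Call:
drive_tool(increments=[{"hand": 1,"slide": [0,0,0],"twist": [0,0,0.148]},{"hand": 1,"slide": [0,0,0],"twist": [0,0,0.148]},{"hand": 1,"slide": [0,0,0],"twist": [0,0,0.148]},{"hand": 1,"slide": [0,0,0],"twist": [0,0,0.148]},{"hand": 1,"slide": [0,0,0],"twist": [0,0,0.148]}])

```text
time_s: 4.15
tool_pos: [0.5098, -0.0751, 0.2623]
tool_rot: [-3.134, 0.223, 0.001]
contact_force: [0.7, 0.8, 0.2]
gripper_width: 0.0929
gripper_force: 0.0
```

```bash
cat >> h.py <<'E'
def psi(st=None):
    st=st or get_state(); y=R.from_rotvec(st["tool_rot"]).as_matrix()[:,1]; return np.arctan2(y[1],y[0])
def go(xyz,ps=None,verb=True):
    "total tool-axis slide (mm) done first with present axes, and twist about tool z"
    st=get_state(); d=R.from_rotvec(st["tool_rot"]).as_matrix().T@(np.array(xyz)-st["tool_pos"])*1000
    tw=None if ps is None else -((ps-psi(st)+np.pi)%(2*np.pi)-np.pi)
    print("slide",d.round(1),"twist",None if tw is None else round(tw,3))
E
python3 - <<'E'
from h import *
im,c=shot("wrist","w1.png"); st=get_state(); print(st["tool_pos"],psi(st),st["joint_pos"].round(3))
im,c=shot("top","top1.png")
E
```

```text
[ 0.50984426 -0.07512368  0.26232405] -1.722736395429393 [-0.246 -0.11   1.677 -0.     1.576  1.477]
```

View pics/w1.png

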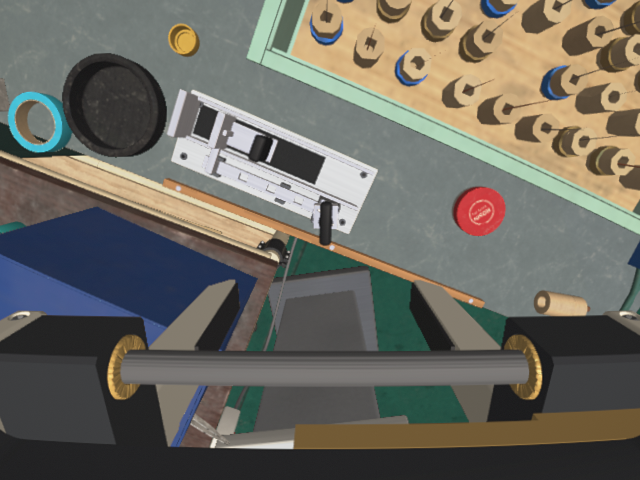

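Wrist view: the T-bar runs (327,201) to (325,243), the tab top is at (261,148), and the plate corners are at (378,170), (172,160) and (346,234). The tin is at (480,211), the lying core at (560,303), and the blue cabinet is left of the T.

```bash
python3 - <<'E'
from h import *
im=cv2.imread("pics/w1.png"); c=cam("wrist")
def blob(x0,y0,x1,y1):
    g=im[y0:y1,x0:x1].max(2); m=(g<50).astype(np.uint8)
    n,l,s,ce=cv2.connectedComponentsWithStats(m); i=1+np.argmax(s[1:,4]); cn=cv2.findContours((l==i).astype(np.uint8),0,1)[0][0]
    r=cv2.minAreaRect(cn); return np.array(r[0])+[x0,y0],cv2.boxPoints(r)+[x0,y0],s[i]
ce,bx,s=blob(308,190,345,255); print("T",ce,bx.round(0).tolist(),s)
w=[onz(c,*p,.094) for p in bx]; print(np.array(w).round(4).tolist(), onz(c,*ce,.094))
for i in(0,1): d=w[i+1]-w[i]; print(np.linalg.norm(d[:2]),np.arctan2(d[1],d[0]))
ce2,bx2,s2=blob(240,125,280,170); print("tab",ce2,s2,onz(c,*ce2,.07))
pts=[((172,160),.02,(-15,-57)),((346,234),.02,(212,-57)),((378,170),.02,(212,28)),(tuple(ce),.094,(174,-40))]
th,t,e=rackfit(pts,c); print(th,t,(e*1000).round(1),"T",lane2w(th,t,174,-40),"tab",lane2w(th,t,84,0))
for u,v,z in[(255,278,.165),(98,207,.165)]: print("drawer",onz(c,u,v,z))
for u,v in[(542,300),(588,305)]: print("lying",onz(c,u,v,.016))
E
```

```text
T [325.5 222.5] [[320.0, 244.0], [320.0, 201.0], [331.0, 201.0], [331.0, 244.0]] [ 12  11  12  44 299]
[[0.4948, -0.069, 0.094], [0.5374, -0.0752, 0.094], [0.5359, -0.0856, 0.094], [0.4933, -0.0799, 0.094]] [ 0.51574245 -0.07747154  0.094     ]
0.04299074484163223 -0.14254532884392984
0.010553340214769898 -1.70968398718823
tab [262.5 146. ] [  6   0  34  43 431] [ 0.59595341 -0.02566687  0.07      ]
-2.1210351069762874 [0.63984908 0.05044307] [[-1.7 -2.8]
 [ 1.2  2.4]
 [-0.5  0.9]
 [ 1.  -0.5]] T [ 0.5147701  -0.07695884] tab [ 0.59592626 -0.0211585 ]
drawer [ 0.49445961 -0.01741327  0.165     ]
drawer [0.56823137 0.09186597 0.165     ]
lying [ 0.35435851 -0.34672973  0.016     ]
lying [ 0.33669214 -0.41231656  0.016     ]
```

Call:
drive_tool(increments=[{"hand": -0.35,"slide": [5.4,1.1,0],"twist": [0,0,0]},{"hand": -0.35,"slide": [0,0,30],"twist": [0,0,0]},{"hand": -0.35,"slide": [0,0,30],"twist": [0,0,0]},{"hand": -0.35,"slide": [0,0,20],"twist": [0,0,0]},{"hand": -0.35,"slide": [0,0,20],"twist": [0,0,0]}], squeeze=40)

```text
time_s: 4.75
tool_pos: [0.5151, -0.077, 0.1613]
tool_rot: [-3.135, 0.207, 0.001]
contact_force: [0.0, 0.1, -0.3]
gripper_width: 0.0578
gripper_force: 0.0
```

```bash
python3 - <<'E'
from h import *
im,c=shot("wrist","w2.png"); st=get_state(); print(st["tool_pos"],psi(st),st["gripper_width"])
cv2.imwrite("pics/w2c.png",cv2.resize(im[150:400,150:500],(700,500)))
print("T exp",proj(c,np.array([.515,-.077,.091])))
E
```

```text
[ 0.51328465 -0.07654338  0.15759554] -1.7029600355924919 0.05362609030652974
T exp [323.75892977 262.00649219]
```

View pics/w2c.png

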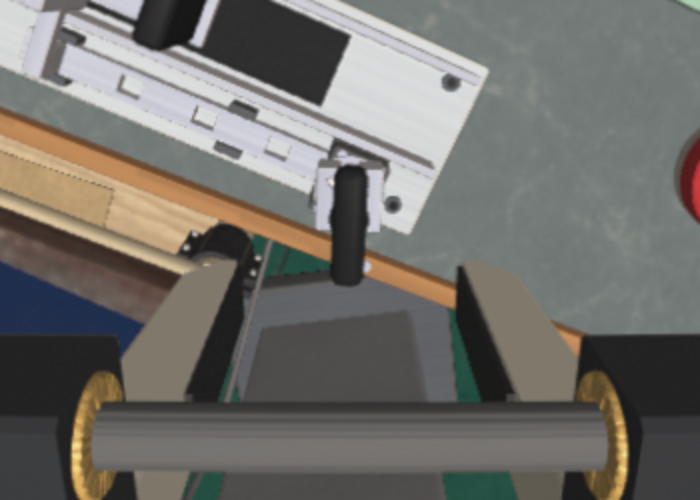

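The bar's centre is at (325,262), where it was predicted. I'll go down, grip and lift.

Call:
drive_tool(increments=[{"hand": -0.35,"slide": [0,0,20],"twist": [0,0,0]},{"hand": -0.35,"slide": [0,0,20],"twist": [0,0,0]},{"hand": -0.35,"slide": [0,0,14],"twist": [0,0,0]},{"hand": -0.35,"slide": [0,0,9],"twist": [0,0,0]},{"hand": -0.35,"slide": [0,0,0],"twist": [0,0,0]}])

```text
time_s: 5.3
tool_pos: [0.5145, -0.0768, 0.0985]
tool_rot: [-3.134, 0.212, 0.003]
contact_force: [0.0, -0.0, 0.4]
gripper_width: 0.0307
gripper_force: 0.0
```

Call:
drive_tool(increments=[{"hand": -1,"slide": [0,0,0],"twist": [0,0,0]},{"hand": -1,"slide": [0,0,0],"twist": [0,0,0]},{"hand": -1,"slide": [0,0,0],"twist": [0,0,0]},{"hand": -1,"slide": [0,0,0],"twist": [0,0,0]},{"hand": -1,"slide": [0,0,0],"twist": [0,0,0]}])

```text
time_s: 5.8
tool_pos: [0.516, -0.077, 0.1006]
tool_rot: [3.134, -0.214, 0.003]
contact_force: [0.4, 2.0, 5.2]
gripper_width: 0.0112
gripper_force: 39.9
```

Call:
drive_tool(increments=[{"hand": -1,"slide": [0,0,-4],"twist": [0,0,0]},{"hand": -1,"slide": [0,0,-4],"twist": [0,0,0]},{"hand": -1,"slide": [0,0,-4],"twist": [0,0,0]},{"hand": -1,"slide": [0,0,-4],"twist": [0,0,0]},{"hand": -1,"slide": [0,0,0],"twist": [0,0,0]}])

```text
time_s: 6.3
tool_pos: [0.5158, -0.0769, 0.1152]
tool_rot: [-3.134, 0.214, -0.002]
contact_force: [8.3, 0.0, -10.7]
gripper_width: 0.0115
gripper_force: 39.9
```

Call:
drive_tool(increments=[{"hand": -1,"slide": [0,0,0],"twist": [0,0,-0.12]},{"hand": -1,"slide": [0,0,0],"twist": [0,0,-0.12]},{"hand": -1,"slide": [0,0,0],"twist": [0,0,-0.12]},{"hand": -1,"slide": [0,0,0],"twist": [0,0,-0.12]},{"hand": -1,"slide": [0,0,0],"twist": [0,0,-0.12]}])

```text
time_s: 6.8
tool_pos: [0.5157, -0.0759, 0.1145]
tool_rot: [-3.054, -0.73, -0.002]
contact_force: [8.5, 5.7, -11.3]
gripper_width: 0.0115
gripper_force: 39.9
```

Call:
drive_tool(increments=[{"hand": -1,"slide": [0,0,0],"twist": [0,0,-0.12]},{"hand": -1,"slide": [0,0,0],"twist": [0,0,-0.12]},{"hand": -1,"slide": [0,0,0],"twist": [0,0,-0.12]},{"hand": -1,"slide": [0,0,0],"twist": [0,0,-0.12]},{"hand": -1,"slide": [0,0,0],"twist": [0,0,-0.12]}])

```text
time_s: 7.3
tool_pos: [0.5149, -0.0751, 0.114]
tool_rot: [-2.7, -1.599, -0.001]
contact_force: [6.0, 7.5, -11.5]
gripper_width: 0.0117
gripper_force: 39.9
```

Call:
drive_tool(increments=[{"hand": -1,"slide": [0,0,0],"twist": [0,0,0]},{"hand": -1,"slide": [0,0,2],"twist": [0,0,0]},{"hand": -1,"slide": [0,0,2],"twist": [0,0,0]},{"hand": -1,"slide": [0,0,0],"twist": [0,0,0]},{"hand": -0.35,"slide": [0,0,0],"twist": [0,0,0]}])

```text
time_s: 7.8
tool_pos: [0.5149, -0.0763, 0.1114]
tool_rot: [-2.706, -1.594, 0.001]
contact_force: [-0.6, -0.6, -0.0]
gripper_width: 0.0159
gripper_force: 0.0
```

Call:
drive_tool(increments=[{"hand": -0.35,"slide": [0,0,0],"twist": [0,0,0]},{"hand": -0.35,"slide": [0,0,0],"twist": [0,0,0]},{"hand": -0.35,"slide": [0,0,0],"twist": [0,0,0]},{"hand": -0.35,"slide": [0,0,-30],"twist": [0,0,0]},{"hand": -0.35,"slide": [0,0,-40],"twist": [0,0,0]}])

```text
time_s: 8.3
tool_pos: [0.5132, -0.0767, 0.1798]
tool_rot: [-2.704, -1.591, 0.007]
contact_force: [0.4, -1.2, -0.7]
gripper_width: 0.03
gripper_force: 0.0
```

```bash
python3 - <<'E'
from h import *
im,c=shot("wrist","w3.png"); st=get_state(); print(st["tool_pos"],psi(st),st["joint_pos"][[0,5]])
go([.596,-.0215,.20]); print("tee top exp",proj(c,np.array([.515,-.077,.108])))
E
```

```text
[ 0.51758647 -0.07770985  0.18931308] -0.5072152384008494 [-0.24692286  0.26030325]
slide [ 87.2  41.3 -10.3] twist None
tee top exp [326.9151635  259.63709829]
```

View pics/w3.png

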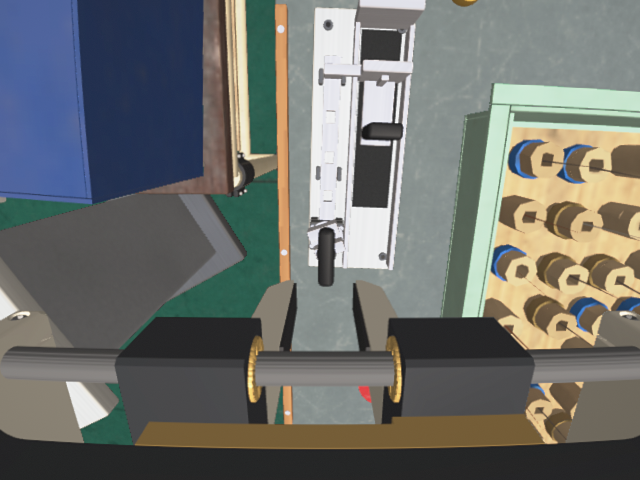

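The T-bar at (326,257) has turned to lie along the lane. Now the stop tab, which shows at (382,131).

Call:
drive_tool(increments=[{"hand": -0.2,"slide": [22,11,-3],"twist": [0,0,0]},{"hand": -0.2,"slide": [22,11,-3],"twist": [0,0,0]},{"hand": -0.2,"slide": [22,11,-3],"twist": [0,0,0]},{"hand": -0.2,"slide": [21,10,-3],"twist": [0,0,0]},{"hand": -0.2,"slide": [0,0,0],"twist": [0,0,-0.137]}])

```text
time_s: 8.85
tool_pos: [0.597, -0.0204, 0.194]
tool_rot: [2.59, 1.776, 0.002]
contact_force: [-1.5, -0.3, -0.0]
gripper_width: 0.0372
gripper_force: 0.0
```

Call:
drive_tool(increments=[{"hand": -0.2,"slide": [0,0,0],"twist": [0,0,-0.139]},{"hand": -0.2,"slide": [0,0,0],"twist": [0,0,-0.139]},{"hand": -0.2,"slide": [0,0,0],"twist": [0,0,-0.139]},{"hand": -0.2,"slide": [0,0,0],"twist": [0,0,-0.139]},{"hand": -0.2,"slide": [0,0,0],"twist": [0,0,-0.139]}])

```text
time_s: 9.35
tool_pos: [0.5952, -0.022, 0.1936]
tool_rot: [1.826, 2.556, -0.0]
contact_force: [-0.7, 0.1, -0.6]
gripper_width: 0.0374
gripper_force: 0.0
```

Call:
drive_tool(increments=[{"hand": -0.2,"slide": [0,0,0],"twist": [0,0,-0.139]},{"hand": -0.2,"slide": [0,0,0],"twist": [0,0,-0.139]},{"hand": -0.2,"slide": [0,0,0],"twist": [0,0,-0.139]},{"hand": -0.2,"slide": [0,0,0],"twist": [0,0,-0.139]},{"hand": -0.2,"slide": [0,0,0],"twist": [0,0,-0.139]}])

```text
time_s: 9.85
tool_pos: [0.5951, -0.022, 0.1936]
tool_rot: [0.846, 3.025, -0.0]
contact_force: [0.2, 0.7, -0.6]
gripper_width: 0.0372
gripper_force: 0.0
```

```bash
python3 - <<'E'
from h import *
im,c=shot("wrist","w4.png"); st=get_state(); print(st["tool_pos"],psi(st))
p=proj(c,np.array([.596,-.0215,.078])); print("tab exp",p)
u,v=p.astype(int); x0,y0=u-45,v-45; g=im[y0:v+45,x0:u+45].max(2)
n,l,s,ce=cv2.connectedComponentsWithStats((g<50).astype(np.uint8))
for i in range(1,n):
    if s[i,4]>80: print(s[i],ce[i]+[x0,y0],onz(c,*(ce[i]+[x0,y0]),.076))
E
```

```text
[ 0.59511099 -0.02201761  0.19352549] 1.034258983897792
tab exp [325.69141627 243.67164793]
[ 40  18  13  37 175] [326.20571429 226.37142857] [ 0.5840164  -0.01373694  0.076     ]
```

View pics/w4.png

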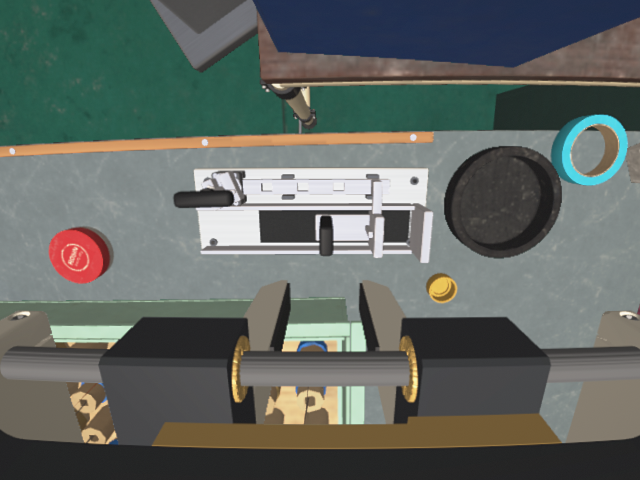

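The tab at (326,235) is centred between the fingers, as predicted. I'll go down, pinch it and pull 110 mm towards +lane x, which is tool −y.

Call:
drive_tool(increments=[{"hand": -0.2,"slide": [0,0,30],"twist": [0,0,0.01]},{"hand": -0.2,"slide": [0,0,30],"twist": [0,0,0]},{"hand": -0.2,"slide": [0,0,30],"twist": [0,0,0]},{"hand": -0.2,"slide": [0,0,24],"twist": [0,0,0]},{"hand": -0.2,"slide": [0,0,10],"twist": [0,0,0]}], squeeze=20)

```text
time_s: 10.4
tool_pos: [0.5931, -0.0217, 0.0665]
tool_rot: [-0.872, -3.014, 0.001]
contact_force: [-0.1, -0.5, 0.6]
gripper_width: 0.0372
gripper_force: 0.0
```

Call:
drive_tool(increments=[{"hand": -1,"slide": [0,0,0],"twist": [0,0,0]},{"hand": -1,"slide": [0,0,0],"twist": [0,0,0]},{"hand": -1,"slide": [0,0,0],"twist": [0,0,0]},{"hand": -1,"slide": [0,0,0],"twist": [0,0,0]},{"hand": -1,"slide": [0,0,0],"twist": [0,0,0]}])

```text
time_s: 10.9
tool_pos: [0.5964, -0.0219, 0.0715]
tool_rot: [0.868, 3.016, 0.001]
contact_force: [0.3, -0.1, 5.7]
gripper_width: 0.0118
gripper_force: 20.0
```

Call:
drive_tool(increments=[{"hand": -1,"slide": [0,-18,0],"twist": [0,0,0]},{"hand": -1,"slide": [0,-18,0],"twist": [0,0,0]},{"hand": -1,"slide": [0,-18,0],"twist": [0,0,0]},{"hand": -1,"slide": [0,-18,0],"twist": [0,0,0]},{"hand": -1,"slide": [0,-18,0],"twist": [0,0,0]}])

```text
time_s: 11.4
tool_pos: [0.5489, -0.1001, 0.0715]
tool_rot: [0.868, 3.013, -0.001]
contact_force: [9.5, -3.2, 0.5]
gripper_width: 0.0118
gripper_force: 20.0
```

Call:
drive_tool(increments=[{"hand": -1,"slide": [0,-12,0],"twist": [0,0,0]},{"hand": -1,"slide": [0,-9,0],"twist": [0,0,0]},{"hand": -1,"slide": [0,0,0],"twist": [0,0,0]},{"hand": -0.2,"slide": [0,0,0],"twist": [0,0,0]},{"hand": -0.2,"slide": [0,0,0],"twist": [0,0,0]}])

```text
time_s: 11.9
tool_pos: [0.5349, -0.1161, 0.0692]
tool_rot: [-0.87, -3.017, -0.0]
contact_force: [-0.2, -0.2, -0.1]
gripper_width: 0.0233
gripper_force: 0.0
```

Call:
drive_tool(increments=[{"hand": -0.2,"slide": [0,0,0],"twist": [0,0,0]},{"hand": -0.2,"slide": [0,0,-20],"twist": [0,0,0]},{"hand": -0.2,"slide": [0,0,-40],"twist": [0,0,0]},{"hand": -0.2,"slide": [0,0,-40],"twist": [0,0,0]},{"hand": -0.2,"slide": [0,0,-40],"twist": [0,0,0]}])

```text
time_s: 12.4
tool_pos: [0.5351, -0.1153, 0.2103]
tool_rot: [-0.868, -3.017, -0.0]
contact_force: [0.2, -0.2, -0.7]
gripper_width: 0.0367
gripper_force: 0.0
```

```bash
python3 - <<'E'
from h import *
im,c=shot("top"); 
a=cv2.resize(im[150:250,310:430],(600,500),interpolation=cv2.INTER_CUBIC)
b=cv2.resize(im[190:270,150:250],(200,160),interpolation=cv2.INTER_CUBIC); d=cv2.resize(im[260:340,440:540],(200,160),interpolation=cv2.INTER_CUBIC)
o=np.zeros((500,800,3),np.uint8); o[:,:600]=a; o[:160,600:]=b; o[170:330,600:]=d
cv2.imwrite("pics/t5.png",o); st=get_state(); print(st["tool_pos"],psi(st),st["joint_pos"].round(2)); go([.34,-.37,.25])
E
```

```text
[ 0.53848054 -0.11633258  0.21871098] 1.0105008225538883 [-0.31 -0.    1.65  0.    1.48 -1.32]
slide [  33.1 -320.3  -32.3] twist None
```

View pics/t5.png

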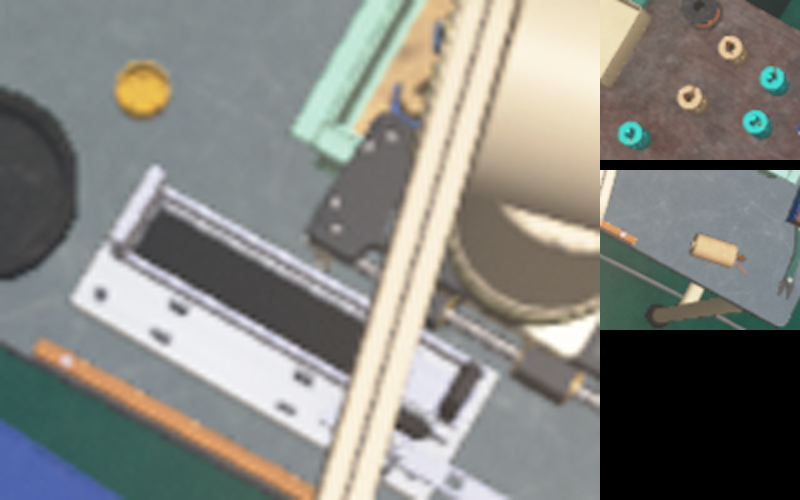

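The stop is back: the tab is at the plate end, crop (460,390), and the lane is empty. The loose cores are unmoved. Now on to the lying core.

Call:
drive_tool(increments=[{"hand": 0,"slide": [5,-40,-4],"twist": [0,0,0]},{"hand": 0,"slide": [4,-40,-4],"twist": [0,0,0]},{"hand": 0,"slide": [4,-40,-4],"twist": [0,0,0]},{"hand": 0,"slide": [4,-40,-4],"twist": [0,0,0]},{"hand": 0,"slide": [4,-40,-4],"twist": [0,0,0]}])

```text
time_s: 12.95
tool_pos: [0.4105, -0.2745, 0.2291]
tool_rot: [-0.868, -3.018, -0.001]
contact_force: [0.6, -0.6, 0.0]
gripper_width: 0.0466
gripper_force: 0.0
```

Call:
drive_tool(increments=[{"hand": 0,"slide": [4,-40,-4],"twist": [0,0,0]},{"hand": 0,"slide": [4,-40,-4],"twist": [0,0,0]},{"hand": 0,"slide": [4,-40,-4],"twist": [0,0,0]},{"hand": 0,"slide": [0,0,0],"twist": [0,0,0.14]},{"hand": 0,"slide": [0,0,0],"twist": [0,0,0.14]}])

```text
time_s: 13.45
tool_pos: [0.3367, -0.3699, 0.241]
tool_rot: [-1.293, -2.862, -0.001]
contact_force: [0.2, 0.1, -0.3]
gripper_width: 0.0464
gripper_force: 0.0
```

Call:
drive_tool(increments=[{"hand": 0,"slide": [0,0,0],"twist": [0,0,0.14]},{"hand": 0,"slide": [0,0,0],"twist": [0,0,0.14]},{"hand": 0,"slide": [0,0,0],"twist": [0,0,0.14]},{"hand": 0,"slide": [0,0,0],"twist": [0,0,0.14]},{"hand": 0,"slide": [0,0,0],"twist": [0,0,0.14]}])

```text
time_s: 13.95
tool_pos: [0.3377, -0.3687, 0.2408]
tool_rot: [-2.193, -2.248, -0.0]
contact_force: [0.4, 0.3, -1.1]
gripper_width: 0.0461
gripper_force: 0.0
```

Call:
drive_tool(increments=[{"hand": 0,"slide": [0,0,0],"twist": [0,0,0.14]},{"hand": 0,"slide": [0,0,0],"twist": [0,0,0.14]},{"hand": 0,"slide": [0,0,0],"twist": [0,0,0]},{"hand": 0,"slide": [0,0,0],"twist": [0,0,0]},{"hand": 0,"slide": [0,0,0],"twist": [0,0,0]}])

```text
time_s: 14.45
tool_pos: [0.3378, -0.369, 0.2413]
tool_rot: [-2.477, -1.931, 0.0]
contact_force: [-0.2, 0.2, -0.2]
gripper_width: 0.0466
gripper_force: 0.0
```

```bash
cat >> h.py <<'E'
def tan(im): # tan paper mask, paper hue
    h=cv2.cvtColor(im,cv2.COLOR_BGR2HSV); return cv2.inRange(h,(8,45,90),(28,200,255))
E
python3 - <<'E'
from h import *
im,c=shot("wrist","w6.png"); st=get_state(); print(st["tool_pos"],psi(st),st["joint_pos"].round(2))
m=tan(im); cv2.imwrite("pics/m6.png",m)
n,l,s,ce=cv2.connectedComponentsWithStats(m)
for i in range(1,n):
    if s[i,4]>300:
        cn=cv2.findContours((l==i).astype(np.uint8),0,1)[0][0]; r=cv2.minAreaRect(cn)
        if s[i,4]>600: print(s[i],ce[i].round(),[onz(c,*p,.016)[:2].round(4).tolist() for p in cv2.boxPoints(r)],onz(c,*r[0],.018).round(4))
E
```

```text
[ 0.33784983 -0.36908252  0.24145257] -0.2473499252943083 [-0.93 -0.15  1.75 -0.    1.54 -0.68]
[  0   0  59  62 653] [37. 35.] [[0.0388, -0.113], [0.1146, -0.0742], [0.1366, -0.1022], [0.0616, -0.1425]] [ 0.0905 -0.1088  0.018 ]
[ 313    0   43  126 1340] [334.  60.] [[0.3495, -0.2666], [0.4123, -0.1595], [0.4216, -0.1644], [0.3595, -0.2721]] [ 0.3866 -0.2144  0.018 ]
[  458     0   182   316 37095] [571. 169.] [[0.5214, -0.1875], [0.7119, -0.2245], [0.7095, -0.5973], [0.4709, -0.5327]] [ 0.5965 -0.364   0.018 ]
[ 310  192   35   67 1538] [328. 220.] [[0.3093, -0.4135], [0.3365, -0.3387], [0.3664, -0.3494], [0.3409, -0.4249]] [ 0.3387 -0.3801  0.018 ]
[210 336  24  66 792] [219. 369.] [[0.1176, -0.5796], [0.1628, -0.4839], [0.1873, -0.4931], [0.144, -0.5895]] [ 0.1549 -0.5334  0.018 ]
[417 336  22  66 776] [430. 369.] [[0.414, -0.5497], [0.4388, -0.5538], [0.4312, -0.659], [0.4045, -0.6545]] [ 0.4219 -0.6005  0.018 ]
[  175   412   410    37 10659] [387. 433.] [[0.0573, -0.606], [0.6323, -0.7376], [0.6347, -0.8023], [0.0345, -0.6636]] [ 0.3375 -0.6912  0.018 ]
```

View pics/w6.png

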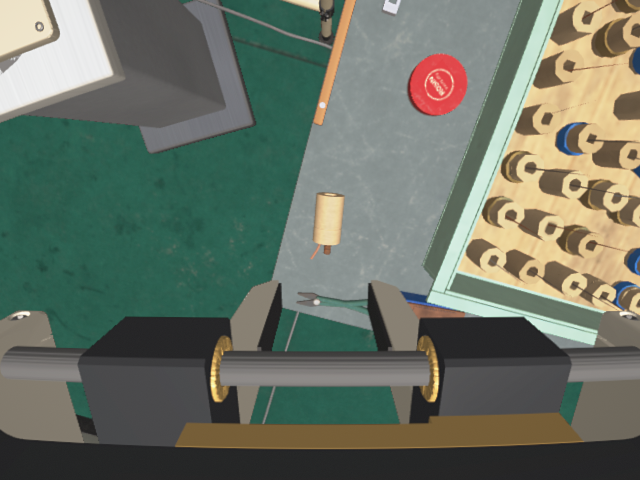

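Wrist view: the lying core's body spans (317–344, 193) to (314–342, 244), with the stub and tail pointing down the image at (327,250).

```bash
python3 - <<'E'
from h import *
c=cam("wrist"); P={k:onz(c,*k,.016)[:2] for k in[(314,243),(342,244),(316,195),(344,195)]}
for k,v in P.items(): print(k,v.round(4))
v=list(P.values()); a=(v[0]+v[1])/2; b=(v[2]+v[3])/2; t=(a-b)/np.linalg.norm(a-b)
print("tail end",a,"bottom",b,"len",np.linalg.norm(a-b),"mid",(a+b)/2,"t",t,"ang",np.arctan2(t[1],t[0]),"want psi",np.arctan2(t[1],t[0])+np.pi/2)
E
```

```text
(314, 243) [ 0.3187 -0.3968]
(342, 244) [ 0.3502 -0.406 ]
(316, 195) [ 0.3351 -0.3429]
(344, 195) [ 0.3656 -0.3507]
tail end [ 0.33440977 -0.40140452] bottom [ 0.35035589 -0.34679825] len 0.05688693296370567 mid [ 0.34238283 -0.37410138] t [-0.28031249 -0.9599088 ] ang -1.8549159613352446 want psi -0.28411963454034805
```

Call:
drive_tool(increments=[{"hand": 0,"slide": [0,0,0],"twist": [0,0,0.037]},{"hand": 0,"slide": [0,0,0],"twist": [0,0.13,0]},{"hand": 0,"slide": [0,0,0],"twist": [0,0.13,0]},{"hand": 0,"slide": [0,0,0],"twist": [0,0.13,0]},{"hand": 0,"slide": [0,0,0],"twist": [0,0.12,0]}])

```text
time_s: 15.0
tool_pos: [0.338, -0.3699, 0.2424]
tool_rot: [-2.222, -1.665, -0.586]
contact_force: [-0.4, 0.2, -1.2]
gripper_width: 0.0468
gripper_force: 0.0
```

Call:
drive_tool(increments=[{"hand": 0,"slide": [0,0,0],"twist": [0,0.12,0]},{"hand": 0,"slide": [0,0,0],"twist": [0,0.12,0]},{"hand": 0,"slide": [-27,1,26],"twist": [0,0,0]},{"hand": 0,"slide": [-27,1,26],"twist": [0,0,0]},{"hand": 0,"slide": [-26,1,25],"twist": [0,0,0]}])

```text
time_s: 15.5
tool_pos: [0.3388, -0.3762, 0.1289]
tool_rot: [-2.061, -1.543, -0.812]
contact_force: [-0.1, -0.9, 0.6]
gripper_width: 0.0467
gripper_force: 0.0
```

Call:
drive_tool(increments=[{"hand": 0,"slide": [-20,1,19],"twist": [0,0,0]},{"hand": 0,"slide": [-10,1,10],"twist": [0,0,0]},{"hand": 0,"slide": [0,0,0],"twist": [0,0,0]},{"hand": 0,"slide": [0,0,0],"twist": [0,0,0]},{"hand": 0,"slide": [0,0,0],"twist": [0,0,0]}])

```text
time_s: 16.0
tool_pos: [0.3409, -0.3796, 0.0909]
tool_rot: [-2.064, -1.545, -0.811]
contact_force: [0.1, 0.3, 1.1]
gripper_width: 0.0464
gripper_force: 0.0
```

```bash
python3 - <<'E'
from h import *
st=get_state(); print(st["tool_pos"],psi(st),R.from_rotvec(st["tool_rot"]).as_matrix().round(3).tolist(),st["joint_pos"].round(2))
go([.3399,-.3829,.0204])
E
```

```text
[ 0.34086276 -0.37962888  0.09087991] -0.28667124526397203 [[0.206, 0.959, 0.194], [0.704, -0.283, 0.652], [0.68, 0.002, -0.733]] [-1.23  0.54  1.45  0.42  1.78 -0.99]
slide [-50.4  -0.2  49.4] twist None
```

Call:
drive_tool(increments=[{"hand": 0,"slide": [-18,0,18],"twist": [0,0,0]},{"hand": 0,"slide": [-17,0,17],"twist": [0,0,0]},{"hand": 0,"slide": [-10,0,9],"twist": [0,0,0]},{"hand": 0,"slide": [-5,0,5],"twist": [0,0,0]},{"hand": 0,"slide": [0,0,0],"twist": [0,0,0]}], squeeze=20)

```text
time_s: 16.5
tool_pos: [0.3394, -0.3815, 0.0192]
tool_rot: [-2.062, -1.541, -0.812]
contact_force: [-0.6, 0.8, 0.4]
gripper_width: 0.0464
gripper_force: 0.0
```

Call:
drive_tool(increments=[{"hand": -1,"slide": [0,0,0],"twist": [0,0,0]},{"hand": -1,"slide": [0,0,0],"twist": [0,0,0]},{"hand": -1,"slide": [0,0,0],"twist": [0,0,0]},{"hand": -1,"slide": [0,0,0],"twist": [0,0,0]},{"hand": -1,"slide": [0,0,0],"twist": [0,0,0]}])

```text
time_s: 17.0
tool_pos: [0.3398, -0.3823, 0.0201]
tool_rot: [-2.063, -1.543, -0.812]
contact_force: [-0.2, -2.8, 6.3]
gripper_width: 0.0317
gripper_force: 19.7
```

Call:
drive_tool(increments=[{"hand": -1,"slide": [14,0,-15],"twist": [0,0,0]},{"hand": -1,"slide": [18,0,-19],"twist": [0,0,0]},{"hand": -1,"slide": [18,0,-19],"twist": [0,0,0]},{"hand": -1,"slide": [18,0,-20],"twist": [0,0,0]},{"hand": -1,"slide": [0,0,0],"twist": [0,-0.1,0]}])

```text
time_s: 17.5
tool_pos: [0.3392, -0.3834, 0.1205]
tool_rot: [-2.135, -1.594, -0.718]
contact_force: [0.5, 0.2, -1.5]
gripper_width: 0.032
gripper_force: 19.7
```

Call:
drive_tool(increments=[{"hand": -1,"slide": [0,0,0],"twist": [0,-0.14,0]},{"hand": -1,"slide": [0,0,0],"twist": [0,-0.14,0]},{"hand": -1,"slide": [0,0,0],"twist": [0,-0.14,0]},{"hand": -1,"slide": [0,0,0],"twist": [0,-0.14,0]},{"hand": -1,"slide": [0,0,0],"twist": [0,-0.14,0]}])

```text
time_s: 18.0
tool_pos: [0.3398, -0.3822, 0.1201]
tool_rot: [2.487, 1.859, -0.068]
contact_force: [-0.1, 0.5, -0.7]
gripper_width: 0.0321
gripper_force: 19.7
```

Call:
drive_tool(increments=[{"hand": -1,"slide": [0,0,0],"twist": [0,-0.14,0]},{"hand": -1,"slide": [0,0,0],"twist": [0,-0.14,0]},{"hand": -1,"slide": [0,0,0],"twist": [0,-0.14,0]},{"hand": -1,"slide": [0,0,0],"twist": [0,-0.14,0]},{"hand": -1,"slide": [0,0,0],"twist": [0,-0.14,0]}])

```text
time_s: 18.5
tool_pos: [0.3406, -0.3815, 0.1203]
tool_rot: [2.056, 1.537, -0.812]
contact_force: [-0.1, -0.1, -1.9]
gripper_width: 0.0318
gripper_force: 19.7
```

```bash
python3 - <<'E'
from h import *
im,c=shot("wrist","w7.png"); st=get_state(); print(st["tool_pos"],R.from_rotvec(st["tool_rot"]).as_matrix().round(3).tolist(),st["gripper_width"],st["joint_pos"].round(2))
E
```

```text
[ 0.33894195 -0.37974934  0.11731662] [[0.204, 0.96, -0.194], [0.693, -0.281, -0.664], [-0.692, 0.001, -0.722]] 0.03216886144241517 [-0.44 -0.1   2.14 -0.86  1.13  0.24]
```

View pics/w7.png

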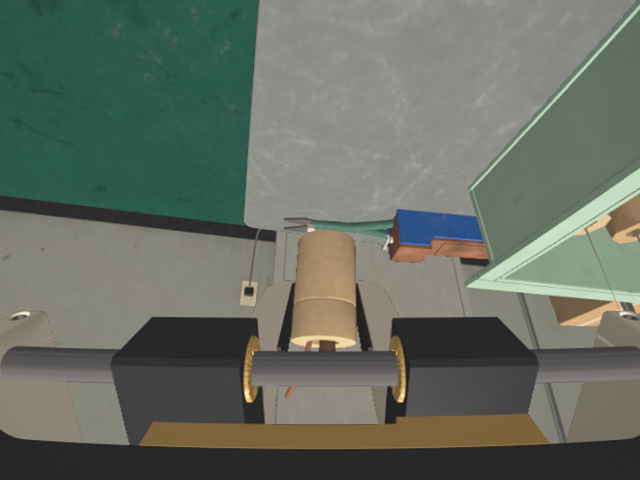

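The core (290–357, 232–345) is held with its tail end toward the gripper body. I'll finish the tilt and lower it.

Call:
drive_tool(increments=[{"hand": -1,"slide": [0,0,0],"twist": [0,-0.06,0]},{"hand": -1,"slide": [18,0,17],"twist": [0,0,0]},{"hand": -1,"slide": [18,0,17],"twist": [0,0,0]},{"hand": -1,"slide": [14,0,13],"twist": [0,0,0]},{"hand": -1,"slide": [0,0,0],"twist": [0,0,0]}])

```text
time_s: 19.05
tool_pos: [0.3373, -0.38, 0.0473]
tool_rot: [2.022, 1.514, -0.869]
contact_force: [-0.6, -0.4, -1.6]
gripper_width: 0.0321
gripper_force: 19.7
```

Call:
drive_tool(increments=[{"hand": -1,"slide": [3.5,0,3.3],"twist": [0,0,0]},{"hand": -1,"slide": [3.5,0,3.3],"twist": [0,0,0]},{"hand": -1,"slide": [1.5,0,1.4],"twist": [0,0,0]},{"hand": -1,"slide": [0,0,0],"twist": [0,0,0]},{"hand": -1,"slide": [0,0,0],"twist": [0,0,0]}])

```text
time_s: 19.55
tool_pos: [0.3399, -0.3812, 0.0391]
tool_rot: [2.019, 1.509, -0.865]
contact_force: [0.4, 0.4, -0.5]
gripper_width: 0.032
gripper_force: 19.7
```

Call:
drive_tool(increments=[{"hand": -1,"slide": [0.7,0,0.7],"twist": [0,0,0]},{"hand": -1,"slide": [0.7,0,0.7],"twist": [0,0,0]},{"hand": -1,"slide": [0,0,0],"twist": [0,0,0]},{"hand": -1,"slide": [0,0,0],"twist": [0,0,0]},{"hand": -1,"slide": [0,0,0],"twist": [0,0,0]}])

```text
time_s: 20.05
tool_pos: [0.3408, -0.3816, 0.0381]
tool_rot: [2.018, 1.507, -0.864]
contact_force: [0.2, 4.2, 7.4]
gripper_width: 0.0318
gripper_force: 20.0
```

Call:
drive_tool(increments=[{"hand": 0.1,"slide": [0,0,0],"twist": [0,0,0]},{"hand": 0.1,"slide": [0,0,0],"twist": [0,0,0]},{"hand": 0.1,"slide": [0,0,0],"twist": [0,0,0]},{"hand": 0.1,"slide": [0,0,0],"twist": [0,0,0]},{"hand": 0.1,"slide": [0,0,-15],"twist": [0,0,0]}])

```text
time_s: 20.55
tool_pos: [0.3411, -0.3704, 0.046]
tool_rot: [2.021, 1.51, -0.868]
contact_force: [0.6, 0.3, -1.0]
gripper_width: 0.0511
gripper_force: 0.0
```

Call:
drive_tool(increments=[{"hand": 0.1,"slide": [0,0,-25],"twist": [0,0,0]},{"hand": 0.1,"slide": [0,0,-40],"twist": [0,0,0]},{"hand": 0.1,"slide": [0,0,-40],"twist": [0,0,0]},{"hand": 0.1,"slide": [0,0,-40],"twist": [0,0,0]},{"hand": 0.1,"slide": [0,0,-40],"twist": [0,0,0]}])

```text
time_s: 21.05
tool_pos: [0.3806, -0.2402, 0.1762]
tool_rot: [2.019, 1.51, -0.864]
contact_force: [0.5, -0.4, 1.0]
gripper_width: 0.0517
gripper_force: 0.0
```

```bash
python3 - <<'E'
from h import *
im,c=shot("wrist","w8.png"); st=get_state(); print(st["tool_pos"],R.from_rotvec(st["tool_rot"]).as_matrix().round(3).tolist(),st["joint_pos"].round(2))
print(proj(c,np.array([.3365,-.389,.055])),proj(c,np.array([.3365,-.389,0])))
im2,c2=shot("top","top8.png"); u,v=proj(c2,np.array([.3365,-.389,.03])).astype(int); print(u,v)
o=np.hstack([im,cv2.resize(im2[v-40:v+40,u-20:u+20][:, :],(160,320),interpolation=cv2.INTER_CUBIC)[:0].reshape(0,160,3) if 0 else np.vstack([cv2.resize(im2[v-40:v+40,u-20:u+20],(160,320),interpolation=cv2.INTER_CUBIC),np.zeros((160,160,3),np.uint8)])])
cv2.imwrite("pics/w8c.png",o)
E
```

```text
[ 0.38405867 -0.23802911  0.18087142] [[0.199, 0.96, -0.199], [0.662, -0.281, -0.695], [-0.722, 0.007, -0.691]] [-0.08 -0.12  2.05 -0.79  1.46  0.4 ]
[323.93617807 240.41043075] [323.93031922 198.29682191]
505 300
```

View pics/w8c.png

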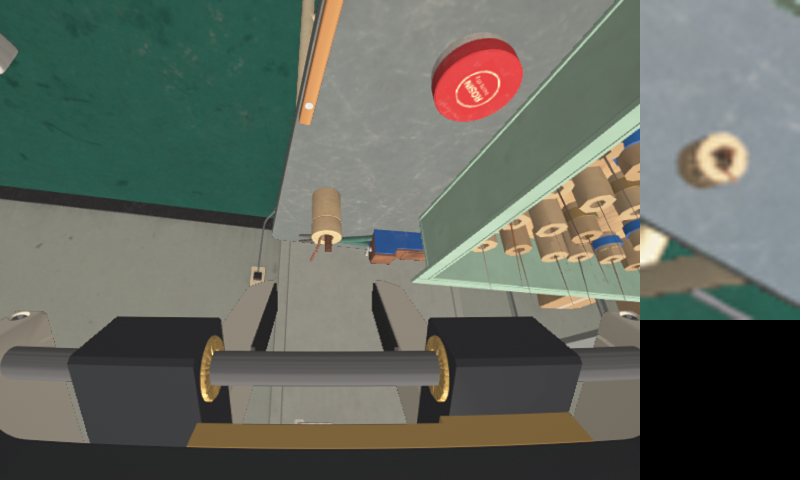

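The core stands upright: wrist view top at about (326,238), top view ring at about (505,299.5).

Call:
drive_tool(increments=[{"hand": 0.2,"slide": [0,0,0],"twist": [0,0.13,0]},{"hand": 0.2,"slide": [0,0,0],"twist": [0,0.13,0]},{"hand": 0.2,"slide": [0,0,0],"twist": [0,0.13,0]},{"hand": 0.2,"slide": [0,0,0],"twist": [0,0.13,0]},{"hand": 0.2,"slide": [0,0,0],"twist": [0,0.14,0]}])

```text
time_s: 21.65
tool_pos: [0.3811, -0.2417, 0.1754]
tool_rot: [2.439, 1.827, -0.174]
contact_force: [-0.6, -0.1, -0.9]
gripper_width: 0.0559
gripper_force: 0.0
```

Call:
drive_tool(increments=[{"hand": 0.2,"slide": [0,0,0],"twist": [0,0.14,0]},{"hand": 0.2,"slide": [0,0,0],"twist": [0,0,0.13]},{"hand": 0.2,"slide": [0,0,0],"twist": [0,0,0.13]},{"hand": 0.2,"slide": [0,0,0],"twist": [0,0,0]},{"hand": 0.2,"slide": [0,0,0],"twist": [0,0,0]}])

```text
time_s: 22.15
tool_pos: [0.3803, -0.2419, 0.1742]
tool_rot: [2.73, 1.541, -0.011]
contact_force: [-0.3, -0.2, 0.3]
gripper_width: 0.0559
gripper_force: 0.0
```

```bash
python3 - <<'E'
from h import *
c2=cam("top"); p=onz(c2,505,299.5,.055); st=get_state(); print(p,st["tool_pos"],psi(st),R.from_rotvec(st["tool_rot"]).as_matrix()[:,2].round(3))
go([p[0],p[1],.21],-.55)
E
```

```text
[ 0.33805628 -0.38182147  0.055     ] [ 0.3803236  -0.24185584  0.17424816] -0.5428572364947043 [-0.003 -0.009 -1.   ]
slide [-142.    36.2  -34.3] twist 0.007
```

Call:
drive_tool(increments=[{"hand": 0.2,"slide": [-36,9,-9],"twist": [0,0.009,0]},{"hand": 0.2,"slide": [-36,9,-9],"twist": [0,0,0]},{"hand": 0.2,"slide": [-36,9,-9],"twist": [0,0,0]},{"hand": 0.2,"slide": [-34,9,-8],"twist": [0,0,0]},{"hand": 0.2,"slide": [0,0,0],"twist": [0,0,0]}])

```text
time_s: 22.65
tool_pos: [0.3367, -0.3852, 0.2112]
tool_rot: [2.733, 1.538, -0.0]
contact_force: [0.2, 1.0, 0.9]
gripper_width: 0.0555
gripper_force: 0.0
```

Call:
drive_tool(increments=[{"hand": 0.2,"slide": [0,0,0],"twist": [0,0,0]},{"hand": 0.2,"slide": [0,0,0],"twist": [0,0,0]},{"hand": 0.2,"slide": [0,0,0],"twist": [0,0,0]},{"hand": 0.2,"slide": [0,0,0],"twist": [0,0,0]},{"hand": 0.2,"slide": [0,0,0],"twist": [0,0,0]}])

```text
time_s: 23.15
tool_pos: [0.3378, -0.3815, 0.21]
tool_rot: [2.736, 1.539, 0.001]
contact_force: [-0.1, 0.4, -0.9]
gripper_width: 0.0555
gripper_force: 0.0
```

```bash
cat >> h.py <<'E'
def core(guess,zt=.055,name="wrist",rad=60):
    "standing core from its tan blob: match of blob centre against projected silhouette centre of the cylinder"
    im,c=shot(name); u,v=proj(c,np.array([*guess,zt-.0275])).astype(int); x0,y0=max(u-rad,0),max(v-rad,0)
    m=tan(im[y0:v+rad,x0:u+rad]); n,l,s,ce=cv2.connectedComponentsWithStats(m)
    i=1+int(np.argmax([s[k,4]/(20+np.hypot(*(ce[k]+[x0,y0]-[u,v]))) for k in range(1,n)])); b=s[i]
    bc=np.array([b[0]+x0+b[2]/2,b[1]+y0+b[3]/2]); g=np.array(guess,float)
    a=np.linspace(0,2*np.pi,24,endpoint=False)
    def box(g):
        P=np.array([proj(c,np.array([g[0]+.016*np.cos(t),g[1]+.016*np.sin(t),z])) for t in a for z in(zt-.055,zt)])
        return P.min(0),P.max(0)
    for _ in range(8):
        lo,hi=box(g); e=bc-(lo+hi)/2; q=(lo+hi)/2; o=onz(c,*q,zt-.02); g=g+(onz(c,*(q+e),zt-.02)-o)[:2]
    return g,b[2:4],(hi-lo).round(0),b[4]
E
python3 - <<'E'
from h import *
print(core([.338,-.382])); st=get_state(); print(st["tool_pos"],psi(st)); print(core([.338,-.382],name="top",rad=14)[0])
E
```

```text
(array([ 0.3392559 , -0.38625792]), array([35, 45], dtype=int32), array([34., 43.]), np.int32(1140))
[ 0.33772044 -0.38162488  0.2100409 ] -0.5459513001094471
[ 0.34830795 -0.38030149]
```

Call:
drive_tool(increments=[{"hand": 0.2,"slide": [-3,3.5,20],"twist": [0,0,0]},{"hand": 0.2,"slide": [0,0,40],"twist": [0,0,0]},{"hand": 0.2,"slide": [0,0,45],"twist": [0,0,0]},{"hand": 0.2,"slide": [0,0,40],"twist": [0,0,0]},{"hand": 0.2,"slide": [0,0,20],"twist": [0,0,0]}], squeeze=25)

```text
time_s: 23.75
tool_pos: [0.3376, -0.3845, 0.041]
tool_rot: [-2.736, -1.538, -0.0]
contact_force: [0.9, -0.5, 0.0]
gripper_width: 0.0558
gripper_force: 0.0
```

Call:
drive_tool(increments=[{"hand": 0.2,"slide": [0,0,5],"twist": [0,0,0]},{"hand": -1,"slide": [0,0,0],"twist": [0,0,0]},{"hand": -1,"slide": [0,0,0],"twist": [0,0,0]},{"hand": -1,"slide": [0,0,0],"twist": [0,0,0]},{"hand": -1,"slide": [0,0,0],"twist": [0,0,0]}])

```text
time_s: 24.25
tool_pos: [0.34, -0.3879, 0.0419]
tool_rot: [2.734, 1.536, 0.002]
contact_force: [-0.8, 1.4, 4.3]
gripper_width: 0.0319
gripper_force: 25.0
```

Call:
drive_tool(increments=[{"hand": -1,"slide": [0,0,0],"twist": [0,0,0]},{"hand": -1,"slide": [0,0,-20],"twist": [0,0,0]},{"hand": -1,"slide": [0,0,-30],"twist": [0,0,0]},{"hand": -1,"slide": [0,0,-30],"twist": [0,0,0]},{"hand": -1,"slide": [0,0,-20],"twist": [0,0,0]}])

```text
time_s: 24.75
tool_pos: [0.3396, -0.3874, 0.143]
tool_rot: [2.734, 1.536, 0.002]
contact_force: [0.1, -0.0, -0.4]
gripper_width: 0.0319
gripper_force: 25.0
```

```bash
python3 - <<'E'
from h import *
th,t=-2.121,np.array([.6395,.0507]); st=get_state(); print(st["tool_pos"],psi(st),st["gripper_width"])
for x in(20,56,92): print(x,lane2w(th,t,x,0).round(4))
p=lane2w(th,t,20,0); go([p[0],p[1],.15],-.55)
E
```

```text
[ 0.33962378 -0.38741269  0.14298136] -0.5470014608414174 0.03193801187093166
20 [0.629  0.0337]
56 [0.6102 0.003 ]
92 [ 0.5914 -0.0277]
slide [510.1  28.2  -7.8] twist 0.003
```

Core held. Before placing it I'll check the lane axis numerically, using the dark lane floor in the saved top image.

```bash
python3 - <<'E'
from h import *
th,t=-2.121,np.array([.6395,.0507]); c=cam("top"); im=cv2.imread("pics/top8.png")
mk=np.zeros(im.shape[:2],np.uint8); poly=np.array([proj(c,np.append(lane2w(th,t,x,y),.02)) for x,y in[(0,-24),(0,24),(140,24),(140,-24)]]).astype(np.int32)
cv2.fillPoly(mk,[poly],1); m=((im.max(2)<90)&(mk>0)).astype(np.uint8)
n,l,s,ce=cv2.connectedComponentsWithStats(m); i=1+np.argmax(s[1:,4]); print(s[i])
ys,xs=np.where(l==i); W=np.array([onz(c,u,v,.02)[:2] for u,v in zip(xs,ys)])
Rm=np.array([[np.cos(th),-np.sin(th)],[np.sin(th),np.cos(th)]]); L=(W-t)@Rm*1000
for a in range(5,140,15):
    q=L[(L[:,0]>=a)&(L[:,0]<a+15)]
    if len(q): print(a,q[:,1].min().round(1),q[:,1].max().round(1),q[:,1].mean().round(1),len(q))
E
```

```text
[337 192  25  16 197]
5 -17.3 11.1 -2.7 54
20 -16.2 10.8 -2.7 51
35 -15.8 11.2 -2.1 51
50 -11.1 11.2 3.1 25
```

Call:
drive_tool(increments=[{"hand": -1,"slide": [36,2,-8],"twist": [0,0,0]},{"hand": -1,"slide": [36,2,-8],"twist": [0,0,0]},{"hand": -1,"slide": [36,2,0],"twist": [0,0,0]},{"hand": -1,"slide": [36,2,0],"twist": [0,0,0]},{"hand": -1,"slide": [36,2,0],"twist": [0,0,0]}])

```text
time_s: 25.25
tool_pos: [0.442, -0.2369, 0.1567]
tool_rot: [2.736, 1.537, 0.002]
contact_force: [-0.5, -0.5, -0.8]
gripper_width: 0.0315
gripper_force: 25.0
```

Call:
drive_tool(increments=[{"hand": -1,"slide": [36,2,0],"twist": [0,0,0]},{"hand": -1,"slide": [36,2,0],"twist": [0,0,0]},{"hand": -1,"slide": [36,2,0],"twist": [0,0,0]},{"hand": -1,"slide": [36,2,0],"twist": [0,0,0]},{"hand": -1,"slide": [36,2,0],"twist": [0,0,0]}])

```text
time_s: 25.75
tool_pos: [0.5442, -0.0882, 0.1565]
tool_rot: [2.736, 1.537, 0.002]
contact_force: [0.5, -0.2, -0.2]
gripper_width: 0.0317
gripper_force: 25.0
```

Call:
drive_tool(increments=[{"hand": -1,"slide": [36,2,0],"twist": [0,0,0]},{"hand": -1,"slide": [36,2,0],"twist": [0,0,0]},{"hand": -1,"slide": [36,2,0],"twist": [0,0,0]},{"hand": -1,"slide": [36,2,0],"twist": [0,0,0]},{"hand": -1,"slide": [0,0,0],"twist": [0,0,0]}])

```text
time_s: 26.25
tool_pos: [0.6267, 0.0331, 0.1561]
tool_rot: [2.734, 1.543, 0.004]
contact_force: [-0.2, 0.5, -0.1]
gripper_width: 0.0319
gripper_force: 25.0
```

```bash
python3 - <<'E'
from h import *
th,t=-2.121,np.array([.6395,.0507]); st=get_state(); print(st["tool_pos"],psi(st),st["gripper_width"])
p=lane2w(th,t,20,0); go([p[0],p[1],.10],-.55)
E
```

```text
[0.62666014 0.03312665 0.15607669] -0.5435512740282388 0.03189642095316753
slide [ 1.6  1.6 56.1] twist 0.006
```

Call:
drive_tool(increments=[{"hand": -1,"slide": [1.5,1.5,0],"twist": [0,0,0.006]},{"hand": -1,"slide": [0,0,30],"twist": [0,0,0]},{"hand": -1,"slide": [0,0,30],"twist": [0,0,0]},{"hand": -1,"slide": [0,0,14],"twist": [0,0,0]},{"hand": -1,"slide": [0,0,10],"twist": [0,0,0]}])

```text
time_s: 26.75
tool_pos: [0.6262, 0.0287, 0.0705]
tool_rot: [2.743, 1.528, -0.002]
contact_force: [-0.0, 0.2, 0.0]
gripper_width: 0.0317
gripper_force: 25.0
```

Call:
drive_tool(increments=[{"hand": -1,"slide": [0,0,4],"twist": [0,0,0]},{"hand": -1,"slide": [0,0,3],"twist": [0,0,0]},{"hand": -1,"slide": [0,0,2],"twist": [0,0,0]},{"hand": -1,"slide": [0,0,0],"twist": [0,0,0]},{"hand": -1,"slide": [0,0,0],"twist": [0,0,0]}])

```text
time_s: 27.25
tool_pos: [0.6278, 0.0297, 0.0636]
tool_rot: [2.741, 1.529, 0.003]
contact_force: [-0.3, 0.0, -0.5]
gripper_width: 0.0319
gripper_force: 25.0
```

Call:
drive_tool(increments=[{"hand": -1,"slide": [0,0,1.5],"twist": [0,0,0]},{"hand": -1,"slide": [0,0,0],"twist": [0,0,0]},{"hand": 0,"slide": [0,0,0],"twist": [0,0,0]},{"hand": 0,"slide": [0,0,0],"twist": [0,0,0]},{"hand": 0,"slide": [0,0,0],"twist": [0,0,0]}])

```text
time_s: 27.75
tool_pos: [0.6271, 0.0297, 0.0611]
tool_rot: [2.741, 1.53, 0.001]
contact_force: [0.1, 0.2, -0.8]
gripper_width: 0.0458
gripper_force: 0.0
```

Call:
drive_tool(increments=[{"hand": 0,"slide": [0,0,-15],"twist": [0,0,0]},{"hand": 0,"slide": [0,0,-30],"twist": [0,0,0]},{"hand": 0,"slide": [0,0,-40],"twist": [0,0,0]},{"hand": 0,"slide": [0,0,-40],"twist": [0,0,0]},{"hand": 0,"slide": [0,0,-30],"twist": [0,0,0]}])

```text
time_s: 28.25
tool_pos: [0.6278, 0.0299, 0.2209]
tool_rot: [2.74, 1.528, 0.006]
contact_force: [0.9, 0.8, 0.3]
gripper_width: 0.0463
gripper_force: 0.0
```

Call:
drive_tool(increments=[{"hand": 0,"slide": [0,0,0],"twist": [0,0,0]},{"hand": 0,"slide": [0,0,0],"twist": [0,0,0]},{"hand": 0,"slide": [0,0,0],"twist": [0,0,0]},{"hand": 0,"slide": [0,0,0],"twist": [0,0,0]},{"hand": 0,"slide": [0,0,0],"twist": [0,0,0]}])

```text
time_s: 28.75
tool_pos: [0.6262, 0.0299, 0.2148]
tool_rot: [2.742, 1.53, -0.002]
contact_force: [-0.1, -0.5, -0.3]
gripper_width: 0.0463
gripper_force: 0.0
```

```bash
cat >> h.py <<'E'
TH,T0=-2.121,np.array([.6395,.0507])
def w2lane(p):
    return (np.array([[np.cos(TH),np.sin(TH)],[-np.sin(TH),np.cos(TH)]])@(np.array(p)[:2]-T0)*1000).round(1)
E
python3 - <<'E'
from h import *
st=get_state(); print(st["tool_pos"],psi(st)); r=core([.628,.030],zt=.075); print(r,w2lane(r[0]))
im,c=shot("top","top9.png"); 
for g in([.581,.392],[.512,.445]): print(core(g,name="top",rad=15))
E
```

```text
[0.62622473 0.02992874 0.21479803] -0.5530541686467181
(array([0.62825557, 0.02956585]), array([36, 44], dtype=int32), array([36., 45.]), np.int32(1256)) [23.9  1.5]
(array([0.58103462, 0.3985678 ]), array([27, 30], dtype=int32), array([15., 16.]), np.int32(392))
(array([0.51373686, 0.44690469]), array([29, 30], dtype=int32), array([16., 15.]), np.int32(446))
```

Core d stands in the lane at about x 24, y 1.5 mm. Next, the bench cores.

Call:
drive_tool(increments=[{"hand": 0.2,"slide": [20,-16,-13],"twist": [0,0,0]},{"hand": 0.2,"slide": [36,-29,-12],"twist": [0,0,0]},{"hand": 0.2,"slide": [36,-29,0],"twist": [0,0,0]},{"hand": 0.2,"slide": [36,-29,0],"twist": [0,0,0]},{"hand": 0.2,"slide": [36,-29,0],"twist": [0,0,0]}])

```text
time_s: 29.45
tool_pos: [0.6004, 0.2405, 0.2411]
tool_rot: [2.741, 1.529, 0.002]
contact_force: [0.1, 0.0, -0.1]
gripper_width: 0.0558
gripper_force: 0.0
```

Call:
drive_tool(increments=[{"hand": 0.2,"slide": [36,-29,0],"twist": [0,0,0]},{"hand": 0.2,"slide": [36,-29,0],"twist": [0,0,0]},{"hand": 0.2,"slide": [36,-29,0],"twist": [0,0,0]},{"hand": 0.2,"slide": [13,-9,0],"twist": [0,0,0]},{"hand": 0.2,"slide": [0,0,0],"twist": [0,0,0]}])

```text
time_s: 29.95
tool_pos: [0.5816, 0.3946, 0.2398]
tool_rot: [2.739, 1.534, -0.0]
contact_force: [0.0, 0.2, -0.6]
gripper_width: 0.0557
gripper_force: 0.0
```

Call:
drive_tool(increments=[{"hand": 0.2,"slide": [0,0,0],"twist": [0,0,0]},{"hand": 0.2,"slide": [0,0,0],"twist": [0,0,0]},{"hand": 0.2,"slide": [0,0,0],"twist": [0,0,0]},{"hand": 0.2,"slide": [0,0,0],"twist": [0,0,0]},{"hand": 0.2,"slide": [0,0,0],"twist": [0,0,0]}])

```text
time_s: 30.45
tool_pos: [0.583, 0.3915, 0.2408]
tool_rot: [2.742, 1.528, 0.001]
contact_force: [-0.5, -0.1, -0.1]
gripper_width: 0.0557
gripper_force: 0.0
```

```bash
python3 - <<'E'
import re
s=open("h.py").read(); s=s.replace("(8,45,90),(28,200,255)","(8,45,lo),(28,200,255)").replace("def tan(im):","def tan(im,lo=135):"); open("h.py","w").write(s)
from h import *
im,c=shot("wrist","w10.png"); st=get_state(); print(st["tool_pos"],psi(st))
m=tan(im); n,l,s,ce=cv2.connectedComponentsWithStats(m)
for i in range(1,n):
    if s[i,4]>250: print(s[i],ce[i].round(),onz(c,*ce[i],.035).round(3))
for g in([.581,.392],[.512,.445]): print(g,proj(c,np.array([*g,.03])),core(g))
E
```

```text
[0.58288671 0.39167978 0.24076015] -0.5537732454431317
[ 171    0  139   99 7431] [226.  48.] [0.593 0.585 0.035]
[ 387  167  250   30 1481] [504. 175.] [0.773 0.333 0.035]
[222 197  40  34 781] [242. 214.] [0.511 0.444 0.035]
[306 207  47  42 920] [324. 227.] [0.58  0.384 0.035]
[ 21 239  40  40 277] [ 38. 258.] [0.277 0.53  0.035]
[ 75 305  24  29 382] [ 87. 320.] [0.271 0.439 0.035]
[189 337  24  65 615] [198. 370.] [0.346 0.31  0.035]
[447 346  13  56 306] [455. 376.] [0.619 0.13  0.035]
[0.581, 0.392] [321.67383811 219.68903678] (array([0.58066733, 0.38212186]), array([43, 42], dtype=int32), array([31., 39.]), np.int32(895))
[0.512, 0.445] [242.89039525 212.02317569] (array([0.51095383, 0.4442112 ]), array([40, 34], dtype=int32), array([40., 38.]), np.int32(789))
```

```bash
python3 - <<'E'
s=open("h.py").read(); s=s.replace("m=tan(im[y0:v+rad,x0:u+rad]);","m=cv2.morphologyEx(tan(im[y0:v+rad,x0:u+rad]),cv2.MORPH_OPEN,np.ones((9,9),np.uint8));"); open("h.py","w").write(s)
from h import *
print(core([.581,.392])); st=get_state(); print(st["tool_pos"])
im=cv2.imread("pics/w10.png"); m=cv2.morphologyEx(tan(im),cv2.MORPH_OPEN,np.ones((9,9),np.uint8))[200:255,300:360]
for r in m[::4]: print("".join("#" if v else "." for v in r[::2]))
E
```

```text
(array([0.58127213, 0.38670457]), array([32, 31], dtype=int32), array([31., 39.]), np.int32(545))
[0.58265111 0.39212021 0.2405745 ]
..............................
..............................
..............................
.......##########.............
.......##########.............
.....#######....####..........
.....#####......####..........
.....#####......####..........
.....###########..............
..........######..............
..............................
..............................
..............................
..............................
```

```bash
python3 - <<'E'
from h import *
st=get_state(); im,c=shot("wrist"); g=[.581,.39]
cr=im[195:260,295:370]; cv2.imwrite("pics/c11.png",cv2.resize(cr,None,fx=8,fy=8,interpolation=cv2.INTER_CUBIC))
print(onz(c,324.5,225,.055), "exp ring for g",proj(c,np.array([*g,.055])),proj(c,np.array([*g,0])))
h=cv2.cvtColor(cr,cv2.COLOR_BGR2HSV)
for r in range(0,65,4): print(" ".join("%3d"%v for v in h[r,::4,2]),"|"," ".join("%2d"%v for v in h[r,::4,0]))
E
```

```text
[0.58311699 0.39089804 0.055     ] exp ring for g [323.21295332 226.7730989 ] [323.22457936 216.07639169]
132 131 119 125 125 116 114 130 127 132 131 116 120 133 126 124 135 139 144 |  7  8  8  7  8  9  6  9 10 11  9  8  6  9  9  9  9  9  8
125 131 113 123 129 120 111 122 129 127 128 117 120 131 117 112 132 135 145 |  6  8  7  8  8  8  6  9  8  8  8  8  8  8 10  9  8  9  9
128 131 116 127 126 127 114 119 118 116 134 126 121 118 114 110 126 136 140 |  8  9  7  8  8  9 16 17 16 14  8  7  8  9  9  8  8  8  9
120 125 119 126 124 116 131 148 149 135 117 117 118 116 117 122 123 137 136 |  8  7  8  8  7 17 16 16 16 17 16 10  8  9 10  8  9  9  8
126 121 116 125 123 115 229 239 238 227 125 118 125 124 119 126 125 132 135 |  7  8  8  7  9 16 19 22 21 18 17  7  9  8  8  7  9  8  7
125 125 112 124 120 239 235 237 238 238 240 119 131 130 128 124 129 133 130 |  9  9  8  8 13 22 21 21 21 22 21  8  8  8  8  7  8 10  9
129 132 112 126 235 235 235 227 192 239 237 219 120 123 128 122 128 139 135 |  9  7  8  7 21 21 21 18 16 22 21 16  8  8  8  8  8  8  9
125 130 112 130 240 237 133  82  81 141 235 235 1
[... 600 characters left out ...]
0  9  8  8  7  7  8  8  9
135 141 141 138 138 138 136 132 134 132 139 128 133 130 129 131 129 138 134 |  9  9 10  9  8  8  8  8  9 10 10  8  7  8  7  8  8  8 10
139 141 133 134 130 147 135 133 121 129 132 122 131 125 142 135 131 145 132 |  9  8  9  9  9  8 10 10  9 10 11  7  9  8  7  9  7 10  9
132 132 128 127 129 136 127 118 130 130 126 126 126 123 135 125 125 139 129 | 10  8  8 10  9  7 10 10  9  8  8  7  7  8  8  9  8  9 10
125 125 130 128 124 131 130 125 132 134 130 121 130 127 127 120 120 129 131 |  8  9  9  9  8  8 10  9 10  9  8  7  7  8  7  8  8  7  9
123 115 123 120 129 125 105 123 129 126 127 126 130 126 121 125 126 136 128 |  8  9 10  9  8  7 81 10 10  8  8  9  8  8  8  8  9  8  8
```

View pics/c11.png

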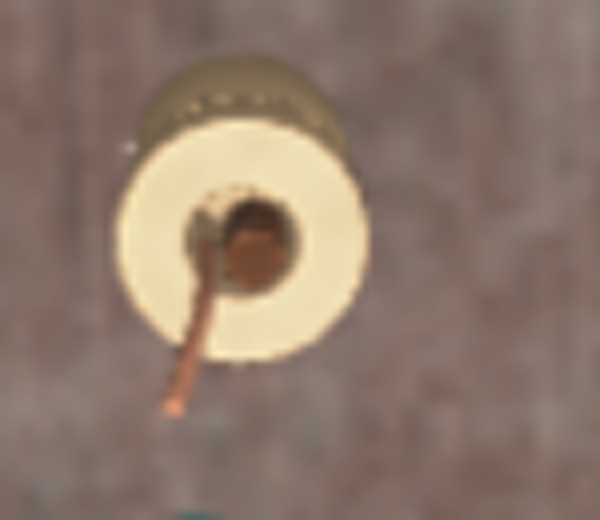

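The crop shows one tan standing core (not turquoise). The top ring is centred at (325.4,225), about (0.584, 0.391), with its tail at lower left. It fits the description, so I'll grasp it.

Call:
drive_tool(increments=[{"hand": 0.2,"slide": [0,1,45],"twist": [0,0,0]},{"hand": 0.2,"slide": [0,0,45],"twist": [0,0,0]},{"hand": 0.2,"slide": [0,0,45],"twist": [0,0,0]},{"hand": 0.2,"slide": [0,0,40],"twist": [0,0,0]},{"hand": 0.2,"slide": [0,0,20],"twist": [0,0,0]}])

```text
time_s: 31.2
tool_pos: [0.5811, 0.3899, 0.0401]
tool_rot: [2.741, 1.53, -0.009]
contact_force: [-0.7, -0.7, -0.8]
gripper_width: 0.0562
gripper_force: 0.0
```

Call:
drive_tool(increments=[{"hand": 0.2,"slide": [0,0,4],"twist": [0,0,0]},{"hand": 0.2,"slide": [0,0,0],"twist": [0,0,0]},{"hand": -1,"slide": [0,0,0],"twist": [0,0,0]},{"hand": -1,"slide": [0,0,0],"twist": [0,0,0]},{"hand": -1,"slide": [0,0,0],"twist": [0,0,0]}])

```text
time_s: 31.7
tool_pos: [0.585, 0.392, 0.0436]
tool_rot: [2.741, 1.529, 0.006]
contact_force: [0.4, -0.2, 1.6]
gripper_width: 0.0365
gripper_force: 0.0
```

Call:
drive_tool(increments=[{"hand": -1,"slide": [0,0,0],"twist": [0,0,0]},{"hand": -1,"slide": [0,0,-30],"twist": [0,0,0]},{"hand": -1,"slide": [0,0,-45],"twist": [0,0,0]},{"hand": -1,"slide": [0,0,-45],"twist": [0,0,0]},{"hand": -1,"slide": [0,0,-45],"twist": [0,0,0]}])

```text
time_s: 32.2
tool_pos: [0.5832, 0.3915, 0.2084]
tool_rot: [2.741, 1.529, 0.001]
contact_force: [0.1, 0.2, -0.8]
gripper_width: 0.0318
gripper_force: 25.0
```

Call:
drive_tool(increments=[{"hand": -1,"slide": [0,0,-33],"twist": [0,0,0]},{"hand": -1,"slide": [0,0,0],"twist": [0,0,0]},{"hand": -1,"slide": [0,0,0],"twist": [0,0,0]},{"hand": -1,"slide": [0,0,0],"twist": [0,0,0]},{"hand": -1,"slide": [0,0,0],"twist": [0,0,0]}])

```text
time_s: 32.7
tool_pos: [0.5825, 0.3912, 0.2369]
tool_rot: [2.741, 1.529, -0.005]
contact_force: [-0.5, 1.1, -0.6]
gripper_width: 0.0317
gripper_force: 25.0
```

```bash
cat >> h.py <<'E'
def ring(guess,zt=.055,rad=40):
    "bright top ring of a standing core in the wrist view -> world xy, ring diameter in mm"
    im,c=shot("wrist"); u,v=proj(c,np.array([*guess,zt])).astype(int); x0,y0=max(u-rad,0),max(v-rad,0)
    h=cv2.cvtColor(im[y0:v+rad,x0:u+rad],cv2.COLOR_BGR2HSV); m=cv2.inRange(h,(17,30,195),(26,200,255))
    m=cv2.morphologyEx(m,cv2.MORPH_OPEN,np.ones((3,3),np.uint8)); n,l,s,ce=cv2.connectedComponentsWithStats(m)
    i=1+np.argmax(s[1:,4]); q=np.argwhere(l==i)[:,::-1].astype(np.float32); (a,b),r=cv2.minEnclosingCircle(q)
    p=onz(c,a+x0,b+y0,zt); d=2*r*((c["M"]@np.append(p,1))[2])/c["f"]*1000
    return p[:2].round(4),round(d,1),int(s[i,4]),(round(a+x0),round(b+y0))
E
python3 - <<'E'
from h import *
st=get_state(); print(st["tool_pos"],psi(st)); print(st["gripper_width"]); p=lane2w(TH,T0,62,0); print(p); go([p[0],p[1],.245],-.55)
E
```

```text
[0.58252388 0.39117955 0.23686292] -0.5529855031208858
0.03167915022035914
[ 0.60708263 -0.00214992]
slide [-321.8  227.5   -6.6] twist -0.003
```

Call:
drive_tool(increments=[{"hand": -1,"slide": [-21.8,16.5,-10],"twist": [0,0,0]},{"hand": -1,"slide": [-30,21,0],"twist": [0,0,0]},{"hand": -1,"slide": [-30,21,0],"twist": [0,0,0]},{"hand": -1,"slide": [-30,21,0],"twist": [0,0,0]},{"hand": -1,"slide": [-30,21,0],"twist": [0,0,0]}])

```text
time_s: 33.2
tool_pos: [0.5937, 0.2168, 0.2481]
tool_rot: [2.742, 1.53, -0.003]
contact_force: [0.4, 0.7, -0.2]
gripper_width: 0.0319
gripper_force: 25.0
```

Call:
drive_tool(increments=[{"hand": -1,"slide": [-30,21,0],"twist": [0,0,0]},{"hand": -1,"slide": [-30,21,0],"twist": [0,0,0]},{"hand": -1,"slide": [-30,21,0],"twist": [0,0,0]},{"hand": -1,"slide": [-30,21,0],"twist": [0,0,0]},{"hand": -1,"slide": [-30,21,0],"twist": [0,0,0]}])

```text
time_s: 33.7
tool_pos: [0.6042, 0.0341, 0.2486]
tool_rot: [2.742, 1.53, -0.002]
contact_force: [0.5, -0.1, 0.3]
gripper_width: 0.0318
gripper_force: 25.0
```

Call:
drive_tool(increments=[{"hand": -1,"slide": [-30,22,0],"twist": [0,0,0]},{"hand": -1,"slide": [0,0,0],"twist": [0,0,0]},{"hand": -1,"slide": [0,0,0],"twist": [0,0,0]},{"hand": -1,"slide": [0,0,0],"twist": [0,0,0]},{"hand": -1,"slide": [0,0,0],"twist": [0,0,0]}])

```text
time_s: 34.2
tool_pos: [0.6078, -0.0003, 0.2499]
tool_rot: [2.741, 1.532, 0.0]
contact_force: [-0.6, 0.2, -1.2]
gripper_width: 0.0319
gripper_force: 25.0
```

```bash
python3 - <<'E'
from h import *
st=get_state(); print(st["tool_pos"],psi(st),st["gripper_width"]); p=lane2w(TH,T0,62,0); go([p[0],p[1],.075],-.55)
E
```

```text
[ 6.07812486e-01 -3.24188501e-04  2.49865853e-01] -0.5515019359444875 0.03186064803382106
slide [ -1.8   0.  174.9] twist -0.002
```

Call:
drive_tool(increments=[{"hand": -1,"slide": [-2,0,40],"twist": [0,0,0]},{"hand": -1,"slide": [0,0,45],"twist": [0,0,0]},{"hand": -1,"slide": [0,0,40],"twist": [0,0,0]},{"hand": -1,"slide": [0,0,30],"twist": [0,0,0]},{"hand": -1,"slide": [0,0,10],"twist": [0,0,0]}])

```text
time_s: 34.7
tool_pos: [0.6043, -0.0022, 0.0809]
tool_rot: [-2.741, -1.532, 0.008]
contact_force: [-0.2, -0.0, -0.2]
gripper_width: 0.0321
gripper_force: 25.0
```

Call:
drive_tool(increments=[{"hand": -1,"slide": [0,0,10],"twist": [0,0,0]},{"hand": -1,"slide": [0,0,6],"twist": [0,0,0]},{"hand": -1,"slide": [0,0,4],"twist": [0,0,0]},{"hand": -1,"slide": [0,0,2],"twist": [0,0,0]},{"hand": -1,"slide": [0,0,0],"twist": [0,0,0]}])

```text
time_s: 35.2
tool_pos: [0.6079, -0.0037, 0.0641]
tool_rot: [2.741, 1.529, 0.003]
contact_force: [0.2, 0.3, -0.5]
gripper_width: 0.0317
gripper_force: 25.0
```

Call:
drive_tool(increments=[{"hand": -1,"slide": [0,0,1.5],"twist": [0,0,0]},{"hand": -1,"slide": [0,0,0],"twist": [0,0,0]},{"hand": 0,"slide": [0,0,0],"twist": [0,0,0]},{"hand": 0,"slide": [0,0,0],"twist": [0,0,0]},{"hand": 0,"slide": [0,0,0],"twist": [0,0,0]}])

```text
time_s: 35.7
tool_pos: [0.6074, -0.0037, 0.0619]
tool_rot: [2.741, 1.529, 0.001]
contact_force: [-0.2, -0.4, -0.3]
gripper_width: 0.0461
gripper_force: 0.0
```

Call:
drive_tool(increments=[{"hand": 0,"slide": [0,0,-15],"twist": [0,0,0]},{"hand": 0,"slide": [0,0,-35],"twist": [0,0,0]},{"hand": 0,"slide": [0,0,-45],"twist": [0,0,0]},{"hand": 0,"slide": [0,0,-45],"twist": [0,0,0]},{"hand": 0,"slide": [0,0,-38],"twist": [0,0,0]}])

```text
time_s: 36.2
tool_pos: [0.6073, -0.0033, 0.244]
tool_rot: [2.74, 1.529, 0.005]
contact_force: [0.7, 1.0, 0.7]
gripper_width: 0.0464
gripper_force: 0.0
```

Call:
drive_tool(increments=[{"hand": 0.2,"slide": [0,0,0],"twist": [0,0,0]},{"hand": 0.2,"slide": [0,0,0],"twist": [0,0,0]},{"hand": 0.2,"slide": [0,0,0],"twist": [0,0,0]},{"hand": 0.2,"slide": [0,0,0],"twist": [0,0,0]},{"hand": 0.2,"slide": [0,0,0],"twist": [0,0,0]}])

```text
time_s: 36.7
tool_pos: [0.6062, -0.0032, 0.2382]
tool_rot: [2.743, 1.53, -0.003]
contact_force: [0.3, 0.3, 0.1]
gripper_width: 0.0561
gripper_force: 0.0
```

```bash
python3 - <<'E'
from h import *
st=get_state(); print(st["tool_pos"],psi(st))
for g in([.607,-.002],[.628,.030]):
    r=ring(g,.075,22); print(r,w2lane(r[0]))
go([.511,.444,.24])
E
```

```text
[ 0.60619312 -0.00321084  0.2381718 ] -0.5529733787025751
(array([ 0.6078, -0.0052]), np.float64(31.4), 598, (326, 230)) [64.2  2.2]
(array([0.6297, 0.032 ]), np.float64(31.8), 703, (325, 185)) [21.1  1.4]
slide [ 330.4 -316.2   -2. ] twist None
```

Both rings read 31–32 mm across, at lane x 21 and 64 mm. Next, the second bench core.

Call:
drive_tool(increments=[{"hand": 0.2,"slide": [33,-32,-1],"twist": [0,0,0]},{"hand": 0.2,"slide": [33,-32,-1],"twist": [0,0,0]},{"hand": 0.2,"slide": [33,-32,0],"twist": [0,0,0]},{"hand": 0.2,"slide": [33,-32,0],"twist": [0,0,0]},{"hand": 0.2,"slide": [33,-32,0],"twist": [0,0,0]}])

```text
time_s: 37.3
tool_pos: [0.5568, 0.2227, 0.2411]
tool_rot: [2.742, 1.529, 0.001]
contact_force: [1.1, -0.9, -0.5]
gripper_width: 0.0559
gripper_force: 0.0
```

Call:
drive_tool(increments=[{"hand": 0.2,"slide": [33,-32,0],"twist": [0,0,0]},{"hand": 0.2,"slide": [33,-32,0],"twist": [0,0,0]},{"hand": 0.2,"slide": [33,-32,0],"twist": [0,0,0]},{"hand": 0.2,"slide": [33,-30,0],"twist": [0,0,0]},{"hand": 0.2,"slide": [33,-30,0],"twist": [0,0,0]}])

```text
time_s: 37.8
tool_pos: [0.5106, 0.4452, 0.2404]
tool_rot: [2.741, 1.53, 0.0]
contact_force: [0.8, -0.8, -0.3]
gripper_width: 0.0552
gripper_force: 0.0
```

Call:
drive_tool(increments=[{"hand": 0.2,"slide": [0,0,0],"twist": [0,0,0]},{"hand": 0.2,"slide": [0,0,0],"twist": [0,0,0]},{"hand": 0.2,"slide": [0,0,0],"twist": [0,0,0]},{"hand": 0.2,"slide": [0,0,0],"twist": [0,0,0]},{"hand": 0.2,"slide": [0,0,0],"twist": [0,0,0]}])

```text
time_s: 38.3
tool_pos: [0.5121, 0.4423, 0.2411]
tool_rot: [2.742, 1.527, 0.002]
contact_force: [-0.7, 0.3, 0.9]
gripper_width: 0.0561
gripper_force: 0.0
```

```bash
python3 - <<'E'
from h import *
st=get_state(); print(st["tool_pos"],psi(st)); r=ring([.511,.444],.055,45); print(r); go([*r[0],.0415])
im,c=shot("wrist"); h=cv2.cvtColor(im,cv2.COLOR_BGR2HSV); t=cv2.inRange(h,(82,110,70),(96,255,255)); n,l,s,ce=cv2.connectedComponentsWithStats(t)
for i in range(1,n):
    if s[i,4]>200: print("turq",onz(c,*ce[i],.04)[:2].round(3),s[i,4])
E
```

```text
[0.51211562 0.442319   0.24112607] -0.5547365489085259
(array([0.5151, 0.4456]), np.float64(31.8), 550, (324, 220))
slide [  4.3   0.4 199.6] twist None
turq [0.7   0.439] 461
turq [0.77 0.4 ] 319
turq [0.753 0.368] 621
turq [0.467 0.524] 1007
turq [0.407 0.55 ] 1215
turq [0.766 0.332] 207
turq [0.649 0.362] 227
turq [0.656 0.27 ] 1244
turq [0.545 0.348] 439
turq [0.482 0.358] 985
```

Call:
drive_tool(increments=[{"hand": 0.2,"slide": [4,0,45],"twist": [0,0,0]},{"hand": 0.2,"slide": [0,0,45],"twist": [0,0,0]},{"hand": 0.2,"slide": [0,0,45],"twist": [0,0,0]},{"hand": 0.2,"slide": [0,0,40],"twist": [0,0,0]},{"hand": 0.2,"slide": [0,0,20],"twist": [0,0,0]}])

```text
time_s: 38.9
tool_pos: [0.5117, 0.4443, 0.0408]
tool_rot: [2.741, 1.528, -0.009]
contact_force: [1.0, 0.3, -0.5]
gripper_width: 0.056
gripper_force: 0.0
```

Call:
drive_tool(increments=[{"hand": 0.2,"slide": [0,0,4.5],"twist": [0,0,0]},{"hand": 0.2,"slide": [0,0,0],"twist": [0,0,0]},{"hand": -1,"slide": [0,0,0],"twist": [0,0,0]},{"hand": -1,"slide": [0,0,0],"twist": [0,0,0]},{"hand": -1,"slide": [0,0,0],"twist": [0,0,0]}])

```text
time_s: 39.4
tool_pos: [0.5149, 0.4473, 0.0434]
tool_rot: [2.742, 1.53, 0.006]
contact_force: [0.6, 0.5, 0.0]
gripper_width: 0.0361
gripper_force: 0.0
```

Call:
drive_tool(increments=[{"hand": -1,"slide": [0,0,0],"twist": [0,0,0]},{"hand": -1,"slide": [0,0,-30],"twist": [0,0,0]},{"hand": -1,"slide": [0,0,-45],"twist": [0,0,0]},{"hand": -1,"slide": [0,0,-45],"twist": [0,0,0]},{"hand": -1,"slide": [0,0,-45],"twist": [0,0,0]}])

```text
time_s: 39.9
tool_pos: [0.5133, 0.4466, 0.2081]
tool_rot: [2.741, 1.529, 0.001]
contact_force: [0.3, 0.3, -0.2]
gripper_width: 0.0315
gripper_force: 25.0
```

Call:
drive_tool(increments=[{"hand": -1,"slide": [0,0,-43],"twist": [0,0,0]},{"hand": -1,"slide": [0,0,0],"twist": [0,0,0]},{"hand": -1,"slide": [0,0,0],"twist": [0,0,0]},{"hand": -1,"slide": [0,0,0],"twist": [0,0,0]},{"hand": -1,"slide": [0,0,0],"twist": [0,0,0]}])

```text
time_s: 40.4
tool_pos: [0.5126, 0.4463, 0.2467]
tool_rot: [2.741, 1.529, -0.005]
contact_force: [-0.4, 0.0, 0.2]
gripper_width: 0.0323
gripper_force: 25.0
```

```bash
python3 - <<'E'
from h import *
st=get_state(); print(st["tool_pos"],psi(st),st["gripper_width"]); p=lane2w(TH,T0,104,0); print(p); go([p[0],p[1],.25],-.55)
E
```

```text
[0.51263977 0.44627408 0.24673514] -0.5529496505179331 0.03227500435731798
[ 0.58512247 -0.03795148]
slide [-374.   316.    -1.3] twist -0.003
```

Call:
drive_tool(increments=[{"hand": -1,"slide": [-20,17,0],"twist": [0,0,0]},{"hand": -1,"slide": [-30,25,0],"twist": [0,0,0]},{"hand": -1,"slide": [-30,25,0],"twist": [0,0,0]},{"hand": -1,"slide": [-30,25,0],"twist": [0,0,0]},{"hand": -1,"slide": [-30,25,0],"twist": [0,0,0]}])

```text
time_s: 40.9
tool_pos: [0.5388, 0.2646, 0.2478]
tool_rot: [2.741, 1.53, -0.003]
contact_force: [0.8, -1.7, -0.4]
gripper_width: 0.0321
gripper_force: 25.0
```

Call:
drive_tool(increments=[{"hand": -1,"slide": [-30,25,0],"twist": [0,0,0]},{"hand": -1,"slide": [-30,25,0],"twist": [0,0,0]},{"hand": -1,"slide": [-30,25,0],"twist": [0,0,0]},{"hand": -1,"slide": [-30,25,0],"twist": [0,0,0]},{"hand": -1,"slide": [-30,25,0],"twist": [0,0,0]}])

```text
time_s: 41.4
tool_pos: [0.5663, 0.0714, 0.2484]
tool_rot: [2.742, 1.53, -0.003]
contact_force: [1.3, 0.3, 0.3]
gripper_width: 0.0319
gripper_force: 25.0
```

Call:
drive_tool(increments=[{"hand": -1,"slide": [-30,25,0],"twist": [0,0,0]},{"hand": -1,"slide": [-30,25,0],"twist": [0,0,0]},{"hand": -1,"slide": [-24,24,0],"twist": [0,0,0]},{"hand": -1,"slide": [0,0,0],"twist": [0,0,0]},{"hand": -1,"slide": [0,0,0],"twist": [0,0,0]}])

```text
time_s: 41.9
tool_pos: [0.5853, -0.0378, 0.2488]
tool_rot: [2.744, 1.528, -0.002]
contact_force: [-0.2, 0.5, -0.9]
gripper_width: 0.032
gripper_force: 25.0
```

Call:
drive_tool(increments=[{"hand": -1,"slide": [0,0,0],"twist": [0,0,0]},{"hand": -1,"slide": [0,0,0],"twist": [0,0,0]},{"hand": -1,"slide": [0,0,0],"twist": [0,0,0]},{"hand": -1,"slide": [0,0,0],"twist": [0,0,0]},{"hand": -1,"slide": [0,0,0],"twist": [0,0,0]}])

```text
time_s: 42.4
tool_pos: [0.586, -0.0368, 0.2505]
tool_rot: [2.741, 1.53, 0.001]
contact_force: [1.0, 0.4, -1.3]
gripper_width: 0.0318
gripper_force: 25.0
```

```bash
python3 - <<'E'
from h import *
st=get_state(); print(st["tool_pos"],psi(st),st["gripper_width"]); p=lane2w(TH,T0,104,0.5); go([p[0],p[1],.075],-.55)
E
```

```text
[ 0.5859779  -0.03682469  0.25047721] -0.5522411195156202 0.03182740830277451
slide [-1.300e+00 -1.000e-01  1.755e+02] twist -0.002
```

Call:
drive_tool(increments=[{"hand": -1,"slide": [-1,0,40],"twist": [0,0,0]},{"hand": -1,"slide": [0,0,45],"twist": [0,0,0]},{"hand": -1,"slide": [0,0,40],"twist": [0,0,0]},{"hand": -1,"slide": [0,0,30],"twist": [0,0,0]},{"hand": -1,"slide": [0,0,10],"twist": [0,0,0]}])

```text
time_s: 42.9
tool_pos: [0.5829, -0.0379, 0.0811]
tool_rot: [-2.742, -1.53, 0.007]
contact_force: [-0.8, 0.1, -0.8]
gripper_width: 0.0318
gripper_force: 25.0
```

Call:
drive_tool(increments=[{"hand": -1,"slide": [0,0,10],"twist": [0,0,0]},{"hand": -1,"slide": [0,0,6],"twist": [0,0,0]},{"hand": -1,"slide": [0,0,4],"twist": [0,0,0]},{"hand": -1,"slide": [0,0,2],"twist": [0,0,0]},{"hand": -1,"slide": [0,0,0],"twist": [0,0,0]}])

```text
time_s: 43.4
tool_pos: [0.5863, -0.0386, 0.0641]
tool_rot: [2.741, 1.529, 0.003]
contact_force: [-0.3, 0.6, -0.1]
gripper_width: 0.0313
gripper_force: 25.0
```

Call:
drive_tool(increments=[{"hand": -1,"slide": [0,0,1.5],"twist": [0,0,0]},{"hand": -1,"slide": [0,0,0],"twist": [0,0,0]},{"hand": 0,"slide": [0,0,0],"twist": [0,0,0]},{"hand": 0,"slide": [0,0,0],"twist": [0,0,0]},{"hand": 0,"slide": [0,0,0],"twist": [0,0,0]}])

```text
time_s: 43.9
tool_pos: [0.5857, -0.0385, 0.0618]
tool_rot: [2.741, 1.529, 0.001]
contact_force: [-0.9, -0.4, -0.4]
gripper_width: 0.0457
gripper_force: 0.0
```

Call:
drive_tool(increments=[{"hand": 0,"slide": [0,0,-15],"twist": [0,0,0]},{"hand": 0,"slide": [0,0,-35],"twist": [0,0,0]},{"hand": 0,"slide": [0,0,-45],"twist": [0,0,0]},{"hand": 0,"slide": [0,0,-45],"twist": [0,0,0]},{"hand": 0,"slide": [0,0,0],"twist": [0,0,0]}])

```text
time_s: 44.4
tool_pos: [0.5898, -0.0388, 0.2118]
tool_rot: [2.734, 1.525, 0.018]
contact_force: [0.9, -1.1, 0.9]
gripper_width: 0.0466
gripper_force: 0.0
```

Call:
drive_tool(increments=[{"hand": -0.2,"slide": [0,0,0],"twist": [0,0,0]},{"hand": -0.2,"slide": [0,0,0],"twist": [0,0,0]},{"hand": -0.2,"slide": [0,0,0],"twist": [0,0,0]},{"hand": -0.2,"slide": [0,0,0],"twist": [0,0,0]},{"hand": -0.2,"slide": [0,0,0],"twist": [0,0,0]}])

```text
time_s: 44.9
tool_pos: [0.585, -0.0382, 0.2007]
tool_rot: [2.742, 1.53, -0.001]
contact_force: [0.2, -0.7, -0.1]
gripper_width: 0.0372
gripper_force: 0.0
```

```bash
python3 - <<'E'
from h import *
st=get_state(); print(st["tool_pos"],psi(st))
for x in(104,64,21):
    r=ring(lane2w(TH,T0,x,1),.075,22); print(r,w2lane(r[0]))
p=lane2w(TH,T0,84+110,0); print(p); go([.5373,-.1165,.20],1.0206)
E
```

```text
[ 0.58496831 -0.03817069  0.20074726] -0.5529866566410463
(array([ 0.5864, -0.04  ]), np.float64(31.2), 734, (326, 241)) [105.1   2.2]
(array([ 0.6078, -0.0053]), np.float64(31.8), 835, (326, 193)) [64.3  2.3]
(array([0.6296, 0.0319]), np.float64(32.2), 916, (325, 139)) [21.2  1.4]
[ 0.53806499 -0.1146691 ]
slide [-91.9   0.2   1.6] twist -1.574
```

All three stand in the lane (x 21, 64 and 105 mm, y about 2). Now I'll close the stop.

Call:
drive_tool(increments=[{"hand": -0.2,"slide": [-30,0,0],"twist": [0,0,0]},{"hand": -0.2,"slide": [-32,0,0],"twist": [0,0,0]},{"hand": -0.2,"slide": [-30,0,0],"twist": [0,0,0]},{"hand": -0.2,"slide": [0,0,0],"twist": [0,0,-0.131]},{"hand": -0.2,"slide": [0,0,0],"twist": [0,0,-0.131]}])

```text
time_s: 45.55
tool_pos: [0.5368, -0.1175, 0.2021]
tool_rot: [2.515, 1.878, 0.001]
contact_force: [0.1, 1.0, 0.1]
gripper_width: 0.0374
gripper_force: 0.0
```

Call:
drive_tool(increments=[{"hand": -0.2,"slide": [0,0,0],"twist": [0,0,-0.131]},{"hand": -0.2,"slide": [0,0,0],"twist": [0,0,-0.131]},{"hand": -0.2,"slide": [0,0,0],"twist": [0,0,-0.131]},{"hand": -0.2,"slide": [0,0,0],"twist": [0,0,-0.131]},{"hand": -0.2,"slide": [0,0,0],"twist": [0,0,-0.131]}])

```text
time_s: 46.05
tool_pos: [0.5372, -0.1165, 0.2019]
tool_rot: [1.774, 2.589, -0.001]
contact_force: [1.8, 0.0, -0.4]
gripper_width: 0.0372
gripper_force: 0.0
```

Call:
drive_tool(increments=[{"hand": -0.2,"slide": [0,0,0],"twist": [0,0,-0.131]},{"hand": -0.2,"slide": [0,0,0],"twist": [0,0,-0.131]},{"hand": -0.2,"slide": [0,0,0],"twist": [0,0,-0.131]},{"hand": -0.2,"slide": [0,0,0],"twist": [0,0,-0.131]},{"hand": -0.2,"slide": [0,0,0],"twist": [0,0,-0.131]}])

```text
time_s: 46.55
tool_pos: [0.5372, -0.1165, 0.2019]
tool_rot: [0.847, 3.023, -0.002]
contact_force: [-0.1, -0.2, 0.7]
gripper_width: 0.0368
gripper_force: 0.0
```

Call:
drive_tool(increments=[{"hand": -0.2,"slide": [0,0,0],"twist": [0,0,0]},{"hand": -0.2,"slide": [0,0,0],"twist": [0,0,0]},{"hand": -0.2,"slide": [0,0,0],"twist": [0,0,0]},{"hand": -0.2,"slide": [0,0,0],"twist": [0,0,0]},{"hand": -0.2,"slide": [0,0,0],"twist": [0,0,0]}])

```text
time_s: 47.05
tool_pos: [0.5372, -0.1165, 0.2019]
tool_rot: [0.857, 3.02, -0.002]
contact_force: [-0.7, 0.2, 0.1]
gripper_width: 0.0371
gripper_force: 0.0
```

```bash
python3 - <<'E'
from h import *
st=get_state(); im,c=shot("wrist"); print(st["tool_pos"],psi(st),w2lane(st["tool_pos"]))
P=[proj(c,np.append(lane2w(TH,T0,194,y),.078)) for y in(-13,13)]; print("tab exp",P)
u,v=((P[0]+P[1])/2).astype(int); g=im[v-35:v+35,u-40:u+40].max(2); n,l,s,ce=cv2.connectedComponentsWithStats((g<50).astype(np.uint8))
for i in range(1,n):
    if s[i,4]>60: q=ce[i]+[u-40,v-35]; print(s[i],q,w2lane(onz(c,*q,.075)))
go([.5373,-.1163,.0695],1.0206)
E
```

```text
[ 0.53721641 -0.11652278  0.20190441] 1.017957194652029 [196.    0.2]
tab exp [array([327.0513396 , 224.95392792]), array([327.07028543, 254.27649025])]
[ 30  10  12  38 165] [323.18787879 224.57575758] [197.3 -12.6]
slide [  0.4   0.3 132.4] twist -0.002
```

Call:
drive_tool(increments=[{"hand": -0.2,"slide": [0,0,35],"twist": [0,0,0]},{"hand": -0.2,"slide": [0,0,40],"twist": [0,0,0]},{"hand": -0.2,"slide": [0,0,35],"twist": [0,0,0]},{"hand": -0.2,"slide": [0,0,17],"twist": [0,0,0]},{"hand": -0.2,"slide": [0,0,5],"twist": [0,0,0]}])

```text
time_s: 47.6
tool_pos: [0.5354, -0.1162, 0.067]
tool_rot: [-0.856, -3.02, 0.002]
contact_force: [-0.7, 0.3, -0.2]
gripper_width: 0.0377
gripper_force: 0.0
```

Call:
drive_tool(increments=[{"hand": -1,"slide": [0,0,0],"twist": [0,0,0]},{"hand": -1,"slide": [0,0,0],"twist": [0,0,0]},{"hand": -1,"slide": [0,0,0],"twist": [0,0,0]},{"hand": -1,"slide": [0,0,0],"twist": [0,0,0]},{"hand": -1,"slide": [0,0,0],"twist": [0,0,0]}])

```text
time_s: 48.1
tool_pos: [0.5386, -0.1173, 0.0716]
tool_rot: [0.854, 3.018, -0.003]
contact_force: [-0.3, -0.5, 6.0]
gripper_width: 0.0118
gripper_force: 25.0
```

```bash
python3 - <<'E'
from h import *
st=get_state(); print(w2lane(st["tool_pos"]),w2lane([.5964,-.0219]),w2lane([.5373,-.1163]),st["tool_pos"],st["gripper_width"],psi(st))
E
```

```text
[196.    1.8] [84.4  1.2] [195.8   0.2] [ 0.53857044 -0.11729895  0.07155562] 0.011845604875063353 1.019123858314969
```

Call:
drive_tool(increments=[{"hand": -1,"slide": [0,8,0],"twist": [0,0,0]},{"hand": -1,"slide": [0,8,0],"twist": [0,0,0]},{"hand": -1,"slide": [0,8,0],"twist": [0,0,0]},{"hand": -1,"slide": [0,8,0],"twist": [0,0,0]},{"hand": -1,"slide": [0,6,0],"twist": [0,0,0]}])

```text
time_s: 48.6
tool_pos: [0.5584, -0.0845, 0.0716]
tool_rot: [0.854, 3.019, -0.003]
contact_force: [-2.5, -1.2, 8.5]
gripper_width: 0.0116
gripper_force: 25.0
```

Call:
drive_tool(increments=[{"hand": -1,"slide": [0,3,0],"twist": [0,0,0]},{"hand": -1,"slide": [0,2.6,0],"twist": [0,0,0]},{"hand": -1,"slide": [0,0,0],"twist": [0,0,0]},{"hand": -1,"slide": [0,0,0],"twist": [0,0,0]},{"hand": -1,"slide": [0,0,0],"twist": [0,0,0]}])

```text
time_s: 49.1
tool_pos: [0.5614, -0.0796, 0.0715]
tool_rot: [0.854, 3.018, -0.001]
contact_force: [-1.5, 1.7, 7.6]
gripper_width: 0.0116
gripper_force: 25.0
```

```bash
python3 - <<'E'
from h import *
st=get_state(); print(w2lane(st["tool_pos"]),st["tool_pos"],st["gripper_width"],st["contact_force"])
E
```

```text
[151.9   1.5] [ 0.56140151 -0.07956533  0.0715217 ] 0.011635294383748034 [-1.52751656  1.7222641   7.62073994]
```

Call:
drive_tool(increments=[{"hand": -0.3,"slide": [0,0,0],"twist": [0,0,0]},{"hand": -0.3,"slide": [0,0,0],"twist": [0,0,0]},{"hand": -0.3,"slide": [0,0,0],"twist": [0,0,0]},{"hand": -0.3,"slide": [0,0,-15],"twist": [0,0,0]},{"hand": -0.3,"slide": [0,0,-35],"twist": [0,0,0]}])

```text
time_s: 49.6
tool_pos: [0.5575, -0.079, 0.1175]
tool_rot: [-0.855, -3.018, 0.003]
contact_force: [0.6, -0.4, -0.1]
gripper_width: 0.0324
gripper_force: 0.0
```

Call:
drive_tool(increments=[{"hand": -0.3,"slide": [0,0,-40],"twist": [0,0,0]},{"hand": -0.3,"slide": [0,0,-40],"twist": [0,0,0]},{"hand": -0.3,"slide": [0,0,0],"twist": [0,0,0.139]},{"hand": -0.3,"slide": [0,0,0],"twist": [0,0,0.139]},{"hand": -0.3,"slide": [0,0,0],"twist": [0,0,0.139]}])

```text
time_s: 50.1
tool_pos: [0.5604, -0.0795, 0.2017]
tool_rot: [1.469, 2.772, -0.001]
contact_force: [-0.5, -0.0, 0.4]
gripper_width: 0.0325
gripper_force: 0.0
```

Call:
drive_tool(increments=[{"hand": -0.3,"slide": [0,0,0],"twist": [0,0,0.139]},{"hand": -0.3,"slide": [0,0,0],"twist": [0,0,0.139]},{"hand": -0.3,"slide": [0,0,0],"twist": [0,0,0.139]},{"hand": -0.3,"slide": [0,0,0],"twist": [0,0,0.139]},{"hand": -0.3,"slide": [0,0,0],"twist": [0,0,0.139]}])

```text
time_s: 50.6
tool_pos: [0.5601, -0.0795, 0.2011]
tool_rot: [2.326, 2.107, 0.001]
contact_force: [0.1, 0.4, -0.1]
gripper_width: 0.0323
gripper_force: 0.0
```

Call:
drive_tool(increments=[{"hand": -0.3,"slide": [0,0,0],"twist": [0,0,0.139]},{"hand": -0.3,"slide": [0,0,0],"twist": [0,0,0.139]},{"hand": -0.3,"slide": [0,0,0],"twist": [0,0,0.139]},{"hand": -0.3,"slide": [0,0,0],"twist": [0,0,0]},{"hand": -0.3,"slide": [0,0,0],"twist": [0,0,0]}])

```text
time_s: 51.1
tool_pos: [0.5602, -0.0795, 0.2007]
tool_rot: [2.704, 1.593, 0.002]
contact_force: [0.6, -0.3, -0.3]
gripper_width: 0.0326
gripper_force: 0.0
```

```bash
python3 - <<'E'
from h import *
st=get_state(); print(st["tool_pos"],psi(st))
for x in(86,54,21):
    r=ring(lane2w(TH,T0,x,1.5),.075,20); print(r,w2lane(r[0]))
im,c=shot("wrist"); u,v=proj(c,np.array([.515,-.077,.107])).astype(int); print(u,v); g=im[v-40:v+40,u-30:u+30].max(2)
n,l,s,ce=cv2.connectedComponentsWithStats((g<50).astype(np.uint8))
for i in range(1,n):
    if s[i,4]>60: q=ce[i]+[u-30,v-40]; print(s[i],q,onz(c,*q,.106))
go([.515,-.0765,.16],-.508)
E
```

```text
[ 0.56016683 -0.07945245  0.20065989] -0.5058230107468421
(array([ 0.5965, -0.0232]), np.float64(32.4), 889, (329, 160)) [85.5  2. ]
(array([0.6131, 0.0044]), np.float64(32.5), 946, (331, 118)) [53.3  1.7]
(array([0.6297, 0.032 ]), np.float64(32.8), 972, (332, 74)) [21.1  1.4]
271 275
[ 23  13  17  38 305] [271.2852459  264.93770492] [ 0.5189723  -0.06961037  0.106     ]
[ 44  49   9  31 178] [290.15730337 302.19662921] [ 0.51549151 -0.10417685  0.106     ]
slide [-19.3 -40.9  40. ] twist -0.0
```

The cores are in a row at lane x 21, 53 and 85.5 mm, all upright. Now the T-handle.

Call:
drive_tool(increments=[{"hand": -0.35,"slide": [-10,-21,0],"twist": [0,0,0]},{"hand": -0.35,"slide": [-9,-20,0],"twist": [0,0,0]},{"hand": -0.35,"slide": [0,0,25],"twist": [0,0,0]},{"hand": -0.35,"slide": [0,0,25],"twist": [0,0,0]},{"hand": -0.35,"slide": [0,0,0],"twist": [0,0,0]}], squeeze=40)

```text
time_s: 51.8
tool_pos: [0.5125, -0.0755, 0.1463]
tool_rot: [-2.708, -1.59, 0.006]
contact_force: [-1.3, -1.0, -0.0]
gripper_width: 0.0304
gripper_force: 0.0
```

Call:
drive_tool(increments=[{"hand": -0.35,"slide": [0,0,15],"twist": [0,0,0]},{"hand": -0.35,"slide": [0,0,15],"twist": [0,0,0]},{"hand": -0.35,"slide": [0,0,10],"twist": [0,0,0]},{"hand": -0.35,"slide": [0,0,0],"twist": [0,0,0]},{"hand": -0.35,"slide": [0,0,0],"twist": [0,0,0]}])

```text
time_s: 52.3
tool_pos: [0.5151, -0.0761, 0.1097]
tool_rot: [2.708, 1.588, 0.0]
contact_force: [0.0, -1.0, 1.6]
gripper_width: 0.0302
gripper_force: 0.0
```

Call:
drive_tool(increments=[{"hand": -1,"slide": [0,0,0],"twist": [0,0,0]},{"hand": -1,"slide": [0,0,0],"twist": [0,0,0]},{"hand": -1,"slide": [0,0,0],"twist": [0,0,0]},{"hand": -1,"slide": [0,0,0],"twist": [0,0,0]},{"hand": -1,"slide": [0,0,0],"twist": [0,0,0]}])

```text
time_s: 52.8
tool_pos: [0.5146, -0.0757, 0.1103]
tool_rot: [2.709, 1.589, -0.0]
contact_force: [-5.3, 2.8, 5.6]
gripper_width: 0.0116
gripper_force: 40.0
```

Call:
drive_tool(increments=[{"hand": -1,"slide": [0,0,-3],"twist": [0,0,0]},{"hand": -1,"slide": [0,0,-3],"twist": [0,0,0]},{"hand": -1,"slide": [0,0,0],"twist": [0,0,0]},{"hand": -1,"slide": [0,0,0],"twist": [0,0,0.12]},{"hand": -1,"slide": [0,0,0],"twist": [0,0,0.12]}])

```text
time_s: 53.3
tool_pos: [0.5148, -0.0759, 0.115]
tool_rot: [2.882, 1.246, 0.0]
contact_force: [2.9, 1.4, -11.7]
gripper_width: 0.0116
gripper_force: 40.0
```

Call:
drive_tool(increments=[{"hand": -1,"slide": [0,0,0],"twist": [0,0,0.12]},{"hand": -1,"slide": [0,0,0],"twist": [0,0,0.12]},{"hand": -1,"slide": [0,0,0],"twist": [0,0,0.12]},{"hand": -1,"slide": [0,0,0],"twist": [0,0,0.12]},{"hand": -1,"slide": [0,0,0],"twist": [0,0,0.12]}])

```text
time_s: 53.8
tool_pos: [0.515, -0.0764, 0.1151]
tool_rot: [3.121, 0.338, 0.002]
contact_force: [3.3, -0.8, -11.9]
gripper_width: 0.0116
gripper_force: 40.0
```

Call:
drive_tool(increments=[{"hand": -1,"slide": [0,0,0],"twist": [0,0,0.12]},{"hand": -1,"slide": [0,0,0],"twist": [0,0,0.12]},{"hand": -1,"slide": [0,0,0],"twist": [0,0,0.13]},{"hand": -1,"slide": [0,0,0],"twist": [0,0,0]},{"hand": -1,"slide": [0,0,0],"twist": [0,0,0]}])

```text
time_s: 54.3
tool_pos: [0.5151, -0.0767, 0.1154]
tool_rot: [3.131, -0.228, 0.003]
contact_force: [2.2, -4.3, -11.3]
gripper_width: 0.0114
gripper_force: 40.0
```

```bash
python3 - <<'E'
from h import *
st=get_state(); print(st["tool_pos"],psi(st),st["gripper_width"],st["contact_force"].round(1),st["moment"].round(2))
E
```

```text
[ 0.51506741 -0.07672458  0.11543211] -1.7163391039970508 0.011403196062852405 [  2.2  -4.3 -11.3] [-0.75 -0.42 -0.03]
```

Call:
drive_tool(increments=[{"hand": -1,"slide": [0,0,4],"twist": [0,0,0]},{"hand": -1,"slide": [0,0,4],"twist": [0,0,0]},{"hand": -1,"slide": [0,0,3],"twist": [0,0,0]},{"hand": -1,"slide": [0,0,2],"twist": [0,0,0]},{"hand": -1,"slide": [0,0,0],"twist": [0,0,0]}])

```text
time_s: 54.8
tool_pos: [0.5151, -0.0767, 0.1028]
tool_rot: [3.13, -0.231, 0.003]
contact_force: [-0.9, -4.5, -6.5]
gripper_width: 0.0119
gripper_force: 40.0
```

Call:
drive_tool(increments=[{"hand": -1,"slide": [0,0,2],"twist": [0,0,0]},{"hand": -1,"slide": [0,0,0],"twist": [0,0,0]},{"hand": -0.35,"slide": [0,0,0],"twist": [0,0,0]},{"hand": -0.35,"slide": [0,0,0],"twist": [0,0,0]},{"hand": -0.35,"slide": [0,0,0],"twist": [0,0,0]}])

```text
time_s: 55.3
tool_pos: [0.516, -0.076, 0.1017]
tool_rot: [3.131, -0.233, 0.006]
contact_force: [-0.2, -0.7, -0.6]
gripper_width: 0.029
gripper_force: 0.0
```

Call:
drive_tool(increments=[{"hand": -0.35,"slide": [0,0,-15],"twist": [0,0,0]},{"hand": -0.35,"slide": [0,0,-35],"twist": [0,0,0]},{"hand": -0.35,"slide": [0,0,-40],"twist": [0,0,0]},{"hand": -0.35,"slide": [0,0,-40],"twist": [0,0,0]},{"hand": -0.35,"slide": [0,0,-30],"twist": [0,0,0]}])

```text
time_s: 55.8
tool_pos: [0.5156, -0.0758, 0.2655]
tool_rot: [3.131, -0.233, 0.01]
contact_force: [0.7, -0.1, -0.2]
gripper_width: 0.03
gripper_force: 0.0
```

Call:
drive_tool(increments=[{"hand": -0.35,"slide": [0,0,0],"twist": [0,0,0]},{"hand": -0.35,"slide": [0,0,0],"twist": [0,0,0]},{"hand": -0.35,"slide": [0,0,0],"twist": [0,0,0]},{"hand": -0.35,"slide": [0,0,0],"twist": [0,0,0]},{"hand": -0.35,"slide": [0,0,0],"twist": [0,0,0]}])

```text
time_s: 56.3
tool_pos: [0.5142, -0.0757, 0.2594]
tool_rot: [3.132, -0.234, -0.001]
contact_force: [0.0, 0.3, 0.4]
gripper_width: 0.0303
gripper_force: 0.0
```

```bash
python3 - <<'E'
from h import *
st=get_state(); im,c=shot("wrist","w20.png"); print(st["tool_pos"],psi(st),st["contact_force"].round(1))
def box(im,c,uv):
    u,v=uv; g=im[v-45:v+45,u-25:u+25].max(2); n,l,s,ce=cv2.connectedComponentsWithStats((g<50).astype(np.uint8)); i=1+np.argmax(s[1:,4])
    cn=cv2.findContours((l==i).astype(np.uint8),0,1)[0][0]; return s[i],cv2.minAreaRect(cn), s[i][:2]+[u-25,v-45]
print(box(im,c,proj(c,np.array([.515,-.077,.097])).astype(int)))
a=np.array([np.cos(-.145),np.sin(-.145),0])
for L in(0,.0055,.011): print(L,[proj(c,np.array([.515,-.077,.097+L])+s*.022*a).round(1).tolist() for s in(-1,1)],[proj(c,np.array([.515,-.077,.085+L])+s*.022*a).round(1).tolist() for s in(-1,1)])
for x in(86,54,21):
    r=ring(lane2w(TH,T0,x,1.5),.075,18); print(r,w2lane(r[0]))
E
```

```text
[ 0.5142304  -0.0756869   0.25944989] -1.7199400863423173 [0.  0.3 0.4]
(array([ 20,  23,  13,  43, 263], dtype=int32), ((26.0, 44.0), (42.0, 12.0), 90.0), array([319, 207]))
0 [[325.0, 250.9], [324.8, 206.6]] [[325.0, 247.4], [324.8, 204.5]]
0.0055 [[325.0, 252.7], [324.9, 207.6]] [[325.0, 249.0], [324.8, 205.4]]
0.011 [[325.1, 254.4], [324.9, 208.7]] [[325.0, 250.6], [324.8, 206.4]]
(array([ 0.5998, -0.0215]), np.float64(40.4), 673, (255, 148)) [82.3  3.9]
(array([0.6139, 0.0042]), np.float64(46.7), 687, (226, 138)) [53.   2.5]
(array([0.6298, 0.0312]), np.float64(32.9), 606, (196, 126)) [21.7  1.9]
```

```bash
python3 - <<'E'
from h import *
def st(pos,ps):
    y=np.array([np.cos(ps),np.sin(ps),0]); x=np.array([-np.sin(ps),np.cos(ps),0])
    return dict(tool_pos=np.array(pos),tool_rot=R.from_matrix(np.c_[x,y,[0,0,-1]]).as_rotvec())
a=np.array([np.cos(-.145),np.sin(-.145),0])
for f,s in(("w1",st([.50984,-.07512,.26232],-1.72274)),("w20",None)):
    im=cv2.imread(f"pics/{f}.png"); c=cam("wrist",s); g=im.max(2).astype(float)
    u=int(proj(c,np.array([.515,-.077,.097]))[0]); col=g[:,u-2:u+3].mean(1)
    def edge(lo,hi,up):
        for v in range(lo,hi):
            if (col[v]>=75)!=(col[v+1]>=75) and ((col[v]>75)==up): return v+(col[v]-75)/(col[v]-col[v+1])
    print(f,u,edge(190,225,True),edge(225,270,False))
    for L in(0,.0055): print(L,[proj(c,np.array([.515,-.077,.097+L])+k*.022*a)[1].round(1) for k in(1,-1)])
    print(col[195:212].round().tolist(),col[238:256].round().tolist())
E
```

```text
w1 325 201.16143497757847 244.46127946127947
0 [np.float64(201.5), np.float64(245.8)]
0.0055 [np.float64(202.4), np.float64(247.5)]
[224.0, 212.0, 150.0, 85.0, 84.0, 122.0, 82.0, 38.0, 35.0, 42.0, 47.0, 53.0, 55.0, 55.0, 55.0, 54.0, 54.0] [48.0, 48.0, 47.0, 47.0, 46.0, 42.0, 48.0, 107.0, 186.0, 180.0, 135.0, 84.0, 79.0, 79.0, 79.0, 80.0, 80.0, 79.0]
w20 324 206.66141732283464 249.4813559322034
0 [np.float64(207.2), np.float64(251.4)]
0.0055 [np.float64(208.2), np.float64(253.1)]
[194.0, 156.0, 156.0, 201.0, 228.0, 218.0, 163.0, 91.0, 79.0, 130.0, 167.0, 125.0, 49.0, 35.0, 42.0, 47.0, 53.0] [48.0, 48.0, 47.0, 47.0, 47.0, 47.0, 46.0, 46.0, 46.0, 45.0, 43.0, 47.0, 106.0, 180.0, 122.0, 84.0, 84.0, 85.0]
```

The bar sits at the same height as when it was locked at the start, so the plunger is fully down. The cores are in a row and the arm is clear.

```bash
python3 -c "
from station import *
print(sign_off())"
```

```text
the job is handed in; nothing more can be done
None
```

The job is handed in at about 56 s of the 210 s: all three loose cores stand in the rack lane (the fallen one righted), the stop is closed to the three-core hole, and camera measurements show the plunger back at its locked height; the judge's result was not shown.

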